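Swap the tape measure and the tin back onto their own mats

ROBOT

A 6-joint arm with a two-finger parallel gripper is mounted at the origin on the work surface; the furniture and walls round the work are solid. World frame = base frame: x ahead of the robot, y to its left, z up, the work surface at z = 0. Lengths are in m, angles in degrees, forces in N, time in s.
With the tool pointing down it reaches from about 0.275 to 0.825 m from the base axis. Payload 5.2 kg.
Tool frame: the origin (TCP) lies between the finger pads, 19 mm behind the fingertips; this is the grasp point; z points along the fingers, y is the line along which they close (so a half turn about z gives the same grasp; the last joint's range is limited). The gripper opens to 93 mm and grips with 3 to 60 N. Pads are 15 mm wide; open, the fingers measure 128 mm over their backs; the gripper's body (75 mm by 188 mm) begins 65 mm behind the grasp point.
Start: joints at [-76.249, 14.817, 87.949, -0, 77.235, -11.62], TCP at [0.236, -0.497, 0.237] pointing down, gripper open.
Joint ranges: [-179.93, 179.93], [-52.35, 119.4], [10.71, 147.94], [-69.91, 249.91], [12.55, 155.21], [-178.61, 178.61]. Speed limits (degrees/s): [147.25, 147.25, 180, 180, 180, 180].

INTERFACE

Orientations are given as [roll, pitch, yaw] about the fixed x, y, z axes, in that order (R = Rz(yaw) Ry(pitch) Rx(roll)).
In Python, from workcell import robot gives the robot as it stands.
- The arm moves only by the tool carry_out, never from a script. Its argument "steps" is a list of rows, each a list of 3 entries, a list of its own where there are three numbers: the shift along the tool's x, y, z in m, then the turn about the tool's z in degrees, then the finger opening in m, from 0 to 0.093. In form: [[[dx, dy, dz], turn, claw], ...]. A call has 1 to 8 rows; each row shifts and turns the commanded pose from where the row before left it, along the tool's axes as they then stand; what a row does not reach is not made up. A row lasts 1/8 s, in which the tool goes at most 62.5 mm and 10.7 degrees, less where a joint would pass 70% of its speed; a pose out of reach is approached as far as the arm can. A call is refused whole if a number of a shift passes 0.0625 or a number of a turn 10.7, either way. A call with a gripper value outside its range is refused whole. The fingers move at their own pace and stop on an object; "newtons" is the grip in N (left out, the last holds). Time passes only in rows, so rows that do not move let the fingers close. It gives the time, the measured TCP pose, the force, the opening and the grip force at its end, in the units of the state.
- robot.get_state(): the state, without advancing time (a new reading comes with each control period).
- robot.capture(name): name is "side" or "top"; returns (picture, depth): 400x640x3 uint8, blue, green, red; 400x640 float32, m along the optical axis (not along the pixel's ray), 0 where there is no reading.
- robot.camera_info(name): a dict with "K" (3x3 intrinsics, pixels), "k1" (the pictures are not rectified: a ray, as slopes to the right and down, at radius r is drawn at 1 + k1 r^2 times it, then the intrinsics apply), "camera_from_world" (4x4, takes a point from world to camera coordinates). Camera axes: x right, y down, z forward; pixel columns grow to the right and rows downward; lengths in m; the calibration is good to about 2 mm. A picture is of the moment at which its call begins. camera_info takes no time and is no camera call.
- robot.job_done(): hands the job in; it is judged then, once.
The state is a dict: "time": time; "joint_positions": joint angles; "joint_velocities": joint speeds; "effort": joint torques, N m; "tool_pos": TCP position; "tool_rot": TCP orientation; "wrist_force": force on the tool from outside, world axes, zero at the start; "ft_torque": the same for the moment, N m; "finger_gap": finger opening in m; "finger_force": force on a finger pad.
Only numpy, scipy, OpenCV 4.12 (cv2) and the standard library are available. Lean on these libraries where they do the work, as an engineer would, in place of code of your own. Each camera call takes 0.05 s, during which the arm holds its last target. There are 200 camera calls.

TASK

The yellow tape measure and the round tin with the blue lid have been put away on each other's mat, one of them under the low bench shelf. Swap them, so that the tape measure stands upright wholly on the yellow mat and the tin stands upright wholly on the blue mat. Set them down rather than drop them, do not let them topple or knock the shelf hard, and leave the pliers and the other things on the bench alone.

Things in the scene. Friction and masses are not known exactly. Their poses are not given: they have to be found in the camera images.
- tape_measure: Yellow and black tape measure standing on its foot, 39 wide (its x), 71 long without the short metal hook at one end (its y, from -30 to +41), 66 high, 0.26 kg. Origin: centre of its underside, z up. On its foot it leans by up to 0.06 rad. Its flat sides face along its x: grip it there, 39 wide.
- tin: Round closed tin, blue lid over a white body, 0.11 kg, 44 high; body 64 in diameter up to 30, lid 67 in diameter from 30 to 44. Origin: centre of its underside, z up.
- yellow_mat: Round yellow mat stuck to the bench, 104 in diameter, 3 thick, the place of the tape measure. Origin: centre of its underside (top at z 3), z up.
- blue_mat: Round blue mat stuck to the bench, 104 in diameter, 3 thick, the place of the tin. Origin: centre of its underside (top at z 3), z up. Either mat may be the one under the shelf; the other lies on the open bench to the robot's left.
- bench_shelf: Fixed low shelf, open at front and sides: a board from 250 to 268 over the bench (x -64 to +82, y -121 to +121), on two 25 square uprights at x +60, y +-105 with feet 5 high from x -25. Origin: on the bench under the board, centre of the mat there; x points to the back, y to the left as seen from the front, z up. A tool pointing straight down does not fit under the board.
- shelf_edge (a point): Middle of the lower front edge of the shelf's board, 250 above the bench, 64 in front of the mat's centre. The lip here rises to 278, the tape roll and discs lying on the board to 293. A tool leaned about 40 degrees, fingers pointing down and to the back, passes below this edge; what it grips then stands upright only while the lean is kept.
- pliers: Pliers with red handles, 61 x 196 x 17, a bystander. Origin: centre of its underside.
Not all that is in view belongs to the job. Of the things like the tin, leave any that is orange; of the rest the larger one is meant.

How it is judged (in metres and radians):
At the end, for the whole second after the job is handed in: The tape measure stands on the yellow mat and the tin on the blue mat, each with its origin within 20 mm of the mat's centre, resting on the mat, upright within 0.2 rad and at rest (horizontal distance between tape_measure and yellow_mat below 0.02 m and z of tape_measure in the frame of yellow_mat between -0.002 and 0.008 m and angle between each of tape_measure, tin's own z axis and vertical below 0.2 rad and linear speed of each of tape_measure, tin below 0.02 m/s and angular speed of each of tape_measure, tin below 0.3 rad/s and horizontal distance between tin and blue_mat below 0.02 m and z of tin in the frame of blue_mat between -0.002 and 0.008 m); the robot touches nothing.
It fails at once if the tape measure or the tin topples (over 0.6 rad while the fingers do not touch it) ((contact force between tape_measure and the fingers below 0.05 N and angle between tape_measure's own z axis and vertical above 0.6 rad) or (contact force between tin and the fingers below 0.05 N and angle between tin's own z axis and vertical above 0.6 rad)).
It fails at once if the tape measure or the tin is dropped or thrown (faster than 0.5 m/s while the fingers do not touch it) ((contact force between tape_measure and the fingers below 0.05 N and linear speed of tape_measure above 0.5 m/s) or (contact force between tin and the fingers below 0.05 N and linear speed of tin above 0.5 m/s)).
It fails at once if the shelf is knocked with more than 25 N (contact force between bench_shelf and anything else above 25 N).
It fails at once if the pliers are moved more than 30 mm (distance of pliers from where it was at the start of the episode above 0.03 m).
It also fails if it takes over 72 s, if anything falls off the work surface, if the arm or the gripper's body presses on something with over 40 N, if the wrist force passes 120 N, or if a joint passes its speed limit or range.

## Working session

There is one attempt and no reset: what is moved stays moved. The work goes in short steps, Python scripts to look and compute and a tool call to move; the robot and the scene stay as the last step left them, time stands still between calls to the robot, and variables do not carry over. Pictures are saved under pics/ and viewed, at most 10 in all, crops included, and the job is handed in when it is done.

Besides the shell and the picture viewer there is one more tool, called by a JSON object that holds its "op" and its "data". carry_out: Moves the arm, as the interface text tells. Its arguments: {"type":"object","properties":{"steps":{"type":"array","items":{"type":"array"}},"newtons":{"type":"number"}},"required":["steps"]}

```bash
ls; mkdir -p pics; cat > h.py <<'E'
import numpy as np, cv2
from workcell import robot
def world(name, depth):
    ci=robot.camera_info(name); K=np.array(ci["K"]); k1=ci["k1"]; T=np.linalg.inv(np.array(ci["camera_from_world"]))
    v,u=np.mgrid[0:400,0:640]; p=np.stack([u.ravel(),v.ravel()],1).astype(np.float64)[:,None]
    s=cv2.undistortPoints(p,K,np.array([k1,0,0,0,0.]))[:,0]
    d=depth.ravel()
    P=np.stack([s[:,0]*d,s[:,1]*d,d,np.ones_like(d)],1)@T.T
    P[d==0]=np.nan
    return P[:,:3].reshape(400,640,3)
def shoot(tag):
    for n in("side","top"):
        im,d=robot.capture(n); np.savez(f"{tag}_{n}.npz",im=im,P=world(n,d)); cv2.imwrite(f"pics/{tag}_{n}.png",im)
E
python3 - <<'E'
from h import *
shoot("a")
print(robot.get_state())
for n in("side","top"):
    c=robot.camera_info(n);print(n,np.linalg.inv(np.array(c["camera_from_world"])).round(3),c["k1"])
E
```

```text
pics
{'time': 0.1, 'joint_positions': array([-7.62493837e+01,  1.48545432e+01,  8.80031091e+01, -5.89159761e-04,
        7.72368845e+01, -1.16167586e+01]), 'joint_velocities': array([-0.07266526, -0.09273231, -0.22352748, -0.08924054, -0.01815001,
        0.04615048]), 'effort': array([ 2.41646929e-03, -4.38213551e+01, -2.84641385e+01,  7.20847026e-02,
        3.63701850e-02, -4.93819675e-05]), 'tool_pos': array([ 0.23556165, -0.49648989,  0.23671781]), 'tool_rot': array([-1.79907284e+02, -1.84737135e-02,  2.53674906e+01]), 'wrist_force': array([-0.48125334,  0.84743187,  0.2544617 ]), 'ft_torque': array([ 0.02168942, -0.03676348,  0.00995759]), 'finger_force': 0.0, 'finger_gap': 0.09293740920373089}
side [[-0.903 -0.275  0.331  0.043]
 [-0.43   0.613 -0.662  0.764]
 [-0.021 -0.74  -0.672  1.005]
 [ 0.     0.     0.     1.   ]] -0.06318451844573329
top [[-0.575 -0.785  0.229  0.18 ]
 [-0.818  0.554 -0.155  0.089]
 [-0.005 -0.277 -0.961  1.229]
 [ 0.     0.     0.     1.   ]] 0.008424184280458442
```

```bash
python3 - <<'E'
import cv2,numpy as np
a=cv2.imread("pics/a_side.png");b=cv2.imread("pics/a_top.png")
print(a.shape)
E
```

```text
(400, 640, 3)
```

View pics/a_side.png

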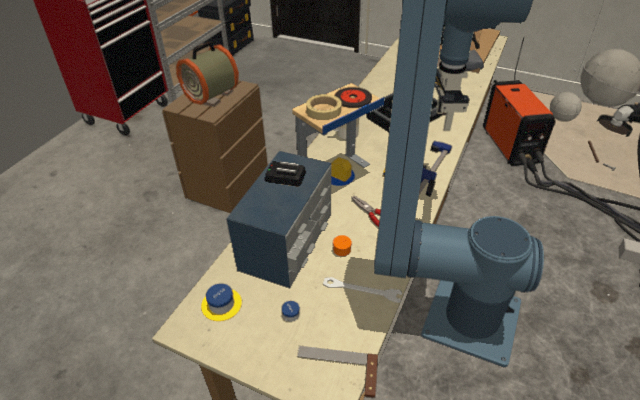

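View pics/a_top.png

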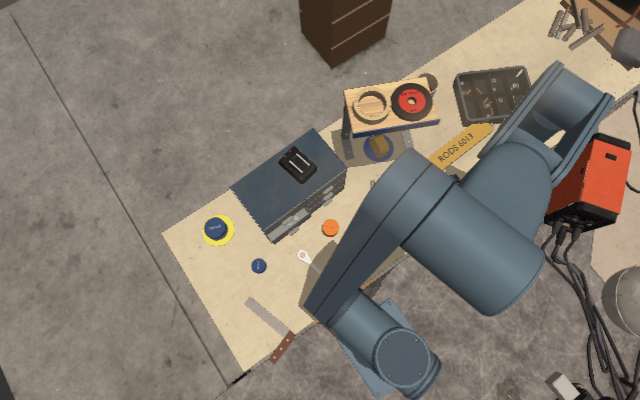

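The side view shows the large blue-lidded tin on the yellow mat at (220,296). A small blue tin is at (290,310) and an orange one at (342,246). The tape measure is under the shelf on the blue mat at (342,170), and the pliers are at (367,210). In the top view the big tin is at (217,229) and the shelf at (390,105). The large blue tin is the one meant, because the other blue one is smaller and the third is orange. I'll confirm with a crop and measure.

```bash
python3 - <<'E'
from h import *
for n,pts in (("side",[(220,294),(290,308),(342,243),(342,168),(338,184),(324,105),(353,97),(300,122),(345,118),(385,95),(302,150),(330,140),(286,170),(367,210),(330,195),(232,225),(455,98),(453,66),(440,95),(468,98),(425,150)]),("top",[(217,229),(259,266),(331,228),(383,145),(345,90),(432,80),(440,118),(346,135),(350,128),(437,118),(371,105),(411,100),(290,165),(347,180),(313,130),(232,190),(272,240)])):
    z=np.load(f"a_{n}.npz");P=z["P"]
    for u,v in pts: print(n,u,v,np.nanmedian(P[v-1:v+2,u-1:u+2].reshape(-1,3),0).round(3))
a=cv2.imread("pics/a_side.png")
A=cv2.resize(a[80:230,270:470],(800,600),interpolation=cv2.INTER_CUBIC)
B=cv2.resize(a[230:330,190:370],(540,300),interpolation=cv2.INTER_CUBIC)
C=np.zeros((600,800,3),np.uint8);C[:300,:540]=B;C[300:,:400]=cv2.resize(A,(400,300))
t=cv2.imread("pics/a_top.png");C[300:,400:]=cv2.resize(t[70:175,320:460],(400,300),interpolation=cv2.INTER_CUBIC)
cv2.imwrite("pics/b.png",C)
E
```

```text
side 220 294 [0.584 0.224 0.046]
side 290 308 [0.414 0.176 0.029]
side 342 243 [ 0.38  -0.072  0.033]
side 342 168 [ 0.499 -0.35   0.058]
side 338 184 [ 0.504 -0.332  0.003]
side 324 105 [ 0.565 -0.357  0.269]
side 353 97 [ 0.502 -0.434  0.271]
side 300 122 [ 0.613 -0.292  0.235]
side 345 118 [ 0.479 -0.316  0.269]
side 385 95 [ 0.555 -0.942  0.   ]
side 302 150 [ 0.613 -0.298  0.131]
side 330 140 [ 0.631 -0.551  0.001]
side 286 170 [ 0.538 -0.067  0.243]
side 367 210 [ 0.371 -0.244  0.015]
side 330 195 [ 0.468 -0.187  0.084]
side 232 225 [0.597 0.114 0.185]
side 455 98 [ 0.202 -0.42   0.344]
side 453 66 [ 0.229 -0.466  0.412]
side 440 95 [ 0.253 -0.469  0.317]
side 468 98 [ 0.171 -0.432  0.345]
side 425 150 [ 0.293 -0.627  0.002]
top 217 229 [0.577 0.217 0.047]
top 259 266 [0.408 0.173 0.031]
top 331 228 [ 0.377 -0.077  0.035]
top 383 145 [ 0.498 -0.371  0.07 ]
top 345 90 [ 0.638 -0.307  0.27 ]
top 432 80 [ 0.592 -0.651  0.077]
top 440 118 [ 0.483 -0.625  0.003]
top 346 135 [ 0.607 -0.301  0.042]
top 350 128 [ 0.604 -0.31   0.095]
top 437 118 [ 0.422 -0.461  0.269]
top 371 105 [ 0.559 -0.339  0.27 ]
top 411 100 [ 0.506 -0.439  0.27 ]
top 290 165 [ 0.552 -0.06   0.238]
top 347 180 [ 0.485 -0.221  0.001]
top 313 130 [ 0.618 -0.181  0.202]
top 232 190 [0.599 0.109 0.201]
top 272 240 [0.43  0.095 0.126]
```

View pics/b.png

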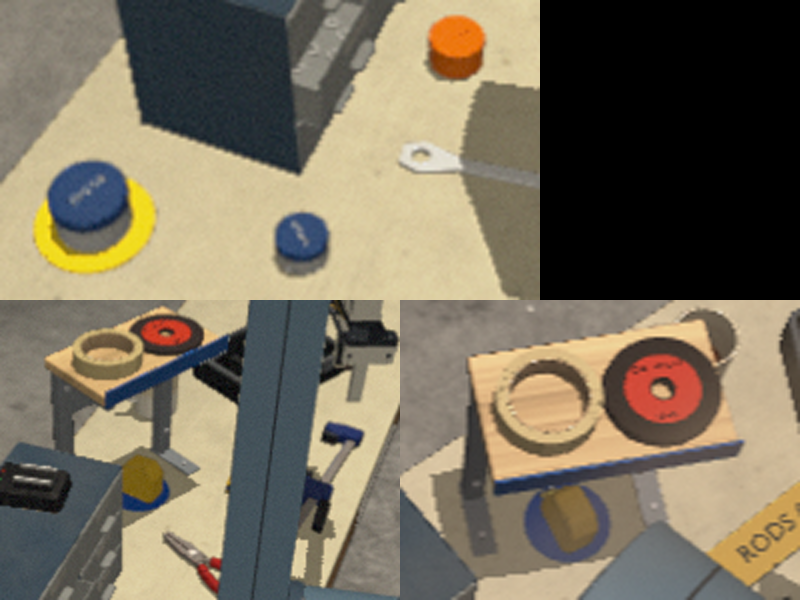

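The enlarged crop confirms the large blue-lidded tin on the yellow mat. The tape measure stands on the blue mat under the shelf, with the pliers just in front. The moves only turn the tool about its own z, so I need to see what the arm does with orientation at the edge of its reach. I'll test that in free air, moving up.

{"op": "carry_out", "data": {"steps": [[[0,0,-0.06],0,0.093],[[0,0,-0.06],0,0.093],[[0,0,-0.06],0,0.093],[[0,0,-0.06],0,0.093],[[0,0,-0.06],0,0.093],[[0,0,-0.06],0,0.093],[[0,0,-0.06],0,0.093],[[0,0,-0.06],0,0.093]]}}

```text
time: 1.1
tool_pos: [0.2283, -0.4833, 0.6722]
tool_rot: [179.2, -0.1, 25.4]
wrist_force: [1.3, -23.4, 16.2]
finger_gap: 0.093
finger_force: 0.0
```

```bash
python3 -c "
from workcell import robot
s=robot.get_state();print(s['time'],s['joint_positions'].round(2),s['tool_pos'],s['tool_rot'])"
```

```text
1.1 [-76.83  24.62  10.69   0.38 143.92 -11.88] [ 0.22827928 -0.48330918  0.67221898] [ 1.79206229e+02 -6.01759023e-02  2.53601009e+01]
```

{"op": "carry_out", "data": {"steps": [[[0,-0.05,-0.05],0,0.093],[[0,-0.05,-0.05],0,0.093],[[0,-0.05,-0.05],0,0.093],[[0,-0.05,-0.05],0,0.093],[[0,-0.05,-0.05],0,0.093]]}}

```text
time: 1.72
tool_pos: [0.1366, -0.2826, 0.7951]
tool_rot: [173.1, 2.3, 25.1]
wrist_force: [-0.2, -0.2, -0.1]
finger_gap: 0.0932
finger_force: 0.0
```

```bash
python3 -c "
from workcell import robot
s=robot.get_state();print(s['time'],s['joint_positions'].round(2),s['tool_pos'],s['tool_rot'])"
```

```text
1.725 [-85.15   6.79  10.75   0.56 155.16 -19.91] [ 0.13662612 -0.2826395   0.7950708 ] [173.07364748   2.32179606  25.14884341]
```

The arm does lean once joint 5 reaches its limit. Before leaning further I need the shelf heading and the tape heading, so the lean can be made in that vertical plane.

```bash
cat > m.py <<'E'
from h import *
import sys
tag=sys.argv[1]; shoot(tag)
for n in("side","top"):
    z=np.load(f"{tag}_{n}.npz");P=z["P"];im=z["im"]
    hsv=cv2.cvtColor(im,cv2.COLOR_BGR2HSV);H,S,V=hsv[...,0],hsv[...,1],hsv[...,2]
    def rect(m,nm):
        q=P[m];
        if len(q)<8: print(n,nm,len(q));return
        r=cv2.minAreaRect((q[:,:2]*1000).astype(np.float32)); print(n,nm,len(q),np.round(r[0]),np.round(r[1]),round(r[2],1),"z",np.nanpercentile(q[:,2],[5,50,95]).round(3),"mean",q.mean(0).round(4)); return q
    X,Y,Z=P[...,0],P[...,1],P[...,2]
    near=(np.hypot(X-.5,Y+.36)<.2)
    rect(near&(Z>.262)&(Z<.275)&(S>60)&(H<30)&(X>.4)&(X<.66),"board")
    rect((abs(X-.62)<.09)&(abs(Z-.255)<.012)&near,"edge?")
    rect(near&(Z>.012)&(Z<.09)&(H>12)&(H<35)&(S>120)&(np.hypot(X-.5,Y+.36)<.09),"tape")
    rect(near&(Z>.052)&(Z<.09)&(np.hypot(X-.5,Y+.36)<.09),"tapetop")
    rect(near&(Z<.01)&(H>95)&(H<130)&(S>120),"bluemat")
    rect((np.hypot(X-.58,Y-.22)<.09)&(Z<.01)&(H>20)&(H<35)&(S>150),"ymat")
    rect((np.hypot(X-.58,Y-.22)<.07)&(Z>.038)&(Z<.055),"tinlid")
    rect((X>.25)&(X<.48)&(Y<-.1)&(Y>-.4)&(Z>.004)&(Z<.06),"pliers?")
E
python3 m.py c
python3 - <<'E'
from h import *
t=cv2.imread("pics/c_top.png");s=cv2.imread("pics/c_side.png")
C=np.hstack([cv2.resize(s[80:230,285:435],(400,400),interpolation=cv2.INTER_CUBIC),cv2.resize(t[70:190,320:440],(400,400),interpolation=cv2.INTER_CUBIC)])
cv2.imwrite("pics/c2.png",C)
E
```

```text
side board 1076 [ 536. -382.] [245. 145.] 66.8 z [0.266 0.27  0.275] mean [ 0.5341 -0.3673  0.2702]
side edge? 195 [ 589. -381.] [115. 265.] 0.3 z [0.245 0.262 0.267] mean [ 0.5846 -0.2957  0.2601]
side tape 367 [ 510. -368.] [46. 60.] 75.9 z [0.017 0.05  0.069] mean [ 0.5073 -0.3594  0.0471]
side tapetop 178 [ 511. -369.] [43. 59.] 78.4 z [0.054 0.064 0.07 ] mean [ 0.51  -0.364  0.063]
side bluemat 119 [ 497. -363.] [92. 53.] 51.4 z [0.    0.004 0.007] mean [ 0.5006 -0.3534  0.0035]
side ymat 453 [590. 237.] [121.  83.] 44.3 z [-0.     0.003  0.006] mean [0.5776 0.237  0.0022]
side tinlid 491 [587. 225.] [66. 65.] 24.3 z [0.041 0.046 0.049] mean [0.585  0.2262 0.0458]
side pliers? 534 [ 402. -249.] [154. 304.] 6.2 z [0.004 0.014 0.051] mean [ 0.4123 -0.2172  0.0179]
top board 2548 [ 528. -382.] [243. 146.] 64.6 z [0.267 0.271 0.275] mean [ 0.5288 -0.3802  0.2707]
top edge? 111 [ 586. -384.] [110. 268.] 0.2 z [0.257 0.266 0.267] mean [ 0.5757 -0.3285  0.2646]
top tape 187 [ 515. -372.] [36. 65.] 89.3 z [0.045 0.067 0.071] mean [ 0.5141 -0.3696  0.0633]
top tapetop 213 [ 512. -371.] [38. 63.] 79.9 z [0.055 0.066 0.071] mean [ 0.5092 -0.3689  0.0648]
top bluemat 0
top ymat 297 [585. 220.] [93. 99.] 23.2 z [0.    0.004 0.008] mean [0.5734 0.215  0.0042]
top tinlid 369 [587. 222.] [65. 66.] 29.0 z [0.043 0.047 0.051] mean [0.5867 0.2219 0.0473]
top pliers? 572 [ 423. -250.] [300. 116.] 89.6 z [0.004 0.006 0.038] mean [ 0.4333 -0.2354  0.0123]
```

View pics/c2.png

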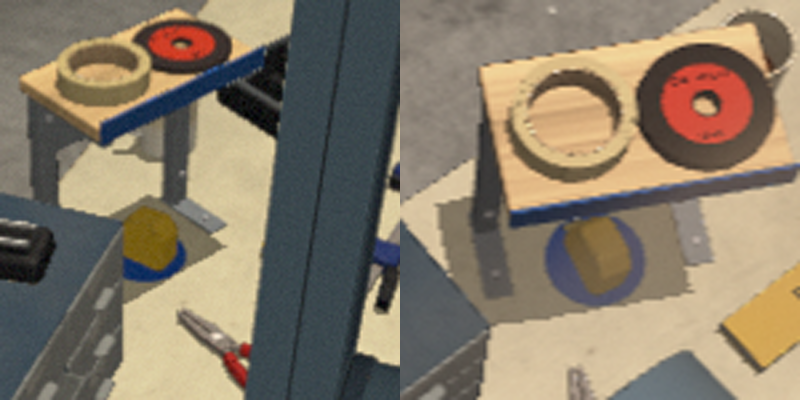

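The crop shows the tape measure on the blue mat with its length running roughly front to back. The shelf's x heading is about -24°, and the tape's long axis is about -11°. I'll swing so joint 1 is near -15°, then lean there.

{"op": "carry_out", "data": {"steps": [[[0.038,-0.025,0.01],0,0.093],[[0.038,-0.025,0.01],0,0.093],[[0.038,-0.025,0.01],0,0.093],[[0.038,-0.025,0.01],0,0.093],[[0.038,-0.025,0.01],0,0.093],[[0.038,-0.025,0.01],0,0.093],[[0.038,-0.025,0.01],0,0.093],[[0.038,-0.025,0.01],0,0.093]]}}

```text
time: 2.82
tool_pos: [0.3295, 0.0164, 0.6777]
tool_rot: [173.3, 2.4, 25.2]
wrist_force: [0.6, -0.2, -0.0]
finger_gap: 0.0929
finger_force: 0.0
```

```bash
cat > s.py <<'E'
from workcell import robot
import numpy as np
from scipy.spatial.transform import Rotation as Ro
s=robot.get_state();R=Ro.from_euler('xyz',s['tool_rot'],degrees=True).as_matrix();z=R[:,2];y=R[:,1]
print(round(s['time'],2),s['joint_positions'].round(1),s['tool_pos'].round(4),s['tool_rot'].round(1),'lean',np.degrees(np.arccos(-z[2])).round(1),'az',np.degrees(np.arctan2(z[1],z[0])).round(1),'y',y.round(3),'f',s['wrist_force'].round(1),s['finger_gap'].round(4),s['finger_force'])
import sys
if len(sys.argv)>3: print('shift in tool axes',(R.T@(np.array(sys.argv[1:4],float)-s['tool_pos'])).round(4))
E
python3 s.py
```

```text
Traceback (most recent call last):
  File "s.py", line 5, in <module>
    print(round(s['time'],2),s['joint_positions'].round(1),s['tool_pos'].round(4),s['tool_rot'].round(1),'lean',np.degrees(np.arccos(-z[2])).round(1),'az',np.degrees(np.arctan2(z[1],z[0])).round(1),'y',y.round(3),'f',s['wrist_force'].round(1),s['finger_gap'].round(4),s['finger_force'])
                                                                                                                                                                                                                                                   ^^^^^^^^^^^^^^^^^^^^^
AttributeError: 'float' object has no attribute 'round'
```

The lean is kept. Now I'll turn the closing line square to the new arm plane.

{"op": "carry_out", "data": {"steps": [[[0,0,-0.02],10,0.093],[[0,0,-0.02],10,0.093],[[0,0,-0.02],10,0.093],[[0,0,-0.02],10,0.093]]}}

```text
time: 3.32
tool_pos: [0.328, 0.0248, 0.7583]
tool_rot: [173.4, -2.5, -14.8]
wrist_force: [0.7, 0.1, 0.4]
finger_gap: 0.0931
finger_force: 0.0
```

```bash
sed -i "s/s\['finger_gap'\].round(4)/round(s['finger_gap'],4)/" s.py; python3 s.py
```

```text
3.33 [ -7.8   6.8  20.4 -14.  150.4  84.8] [0.328  0.0248 0.7583] [173.4  -2.5 -14.8] lean 7.1 az -84.3 y [-0.259 -0.959  0.115] f [0.7 0.1 0.4] 0.0931 0.0
```

{"op": "carry_out", "data": {"steps": [[[-0.04,0,-0.04],0,0.093],[[-0.04,0,-0.04],0,0.093],[[-0.04,0,-0.04],0,0.093],[[-0.04,0,-0.04],0,0.093],[[-0.04,0,-0.04],0,0.093]]}}

```text
time: 3.95
tool_pos: [0.1866, 0.0882, 0.8263]
tool_rot: [170.2, -14.5, -12.8]
wrist_force: [0.2, 1.3, 0.2]
finger_gap: 0.0932
finger_force: 0.0
```

```bash
python3 s.py
```

```text
3.95 [ 21.6   1.8  10.8 -41.8 155.2  85.7] [0.1866 0.0882 0.8263] [170.2 -14.5 -12.8] lean 17.5 az -47.4 y [-0.26  -0.951  0.165] f [0.2 1.3 0.2] 0.0932 0.0
```

{"op": "carry_out", "data": {"steps": [[[-0.02,0.02,-0.03],0,0.093],[[-0.02,0.02,-0.03],0,0.093],[[-0.02,0.02,-0.03],0,0.093],[[-0.03,0.02,-0.04],0,0.093]]}}

```text
time: 4.45
tool_pos: [0.0819, 0.0399, 0.8507]
tool_rot: [168.4, -20.4, -11.8]
wrist_force: [-0.7, 0.2, -0.6]
finger_gap: 0.0929
finger_force: 0.0
```

```bash
python3 s.py
```

```text
4.45 [ 42.9  -3.9  10.8 -69.8 155.2  78.4] [0.0819 0.0399 0.8507] [168.4 -20.4 -11.8] lean 23.3 az -42.3 y [-0.269 -0.945  0.188] f [-0.7  0.2 -0.6] 0.0929 0.0
```

The lean vectors follow a simple limit model, with joint 5 at 155. I'll fit the arm kinematics from the readings I have, and use bounded inverse kinematics to plan the lean offline.

```bash
cat > k.py <<'E'
import numpy as np
from scipy.optimize import least_squares
from scipy.spatial.transform import Rotation as Ro
LO=np.array([-179.93,-52.35,10.71,-69.91,12.55,-178.61]);HI=np.array([179.93,119.4,147.94,249.91,155.21,178.61])
rz=lambda a:Ro.from_euler('z',a,degrees=True); ry=lambda a:Ro.from_euler('y',a,degrees=True)
def fk(q,g):
    a1,b,d1,L2,e,L3,D=g
    A=rz(q[0]);B=A*ry(q[1]);C=B*ry(q[2]);W=C*rz(q[3])*ry(q[4])
    p=A.apply([a1,b,d1])+B.apply([0,0,L2])+C.apply([e,0,L3])+W.apply([0,0,D])
    return p,W*rz(q[5])
S=[([-76.249,14.855,88.003,0,77.237,-11.617],(.2356,-.4965,.2367),(-179.907,-.018,25.367)),
([-76.83,24.62,10.69,.38,143.92,-11.88],(.22828,-.48331,.67222),(179.206,-.06,25.36)),
([-85.15,6.79,10.75,.56,155.16,-19.91],(.13663,-.28264,.79507),(173.07,2.32,25.15)),
([-7.8,6.8,20.4,-14,150.4,84.8],(.328,.0248,.7583),(173.4,-2.5,-14.8)),
([21.6,1.8,10.8,-41.8,155.2,85.7],(.1866,.0882,.8263),(170.2,-14.5,-12.8)),
([42.9,-3.9,10.8,-69.8,155.2,78.4],(.0819,.0399,.8507),(168.4,-20.4,-11.8))]
f=least_squares(lambda g:np.concatenate([fk(q,g)[0]-p for q,p,_ in S]),[0,.1,.2,.4,0,.4,.2])
G=f.x
R0=fk(S[0][0],G)[1].inv()*Ro.from_euler('xyz',S[0][2],degrees=True)   # constant tool twist
def FK(q):
    p,R=fk(q,G);return p,R*R0
def ik(p,R,q0,w):
    def r(q):
        a,b=FK(q);return np.concatenate([a-p,w*(b.inv()*R).as_rotvec(),1e-4*(np.radians(q-q0))])
    o=least_squares(r,np.clip(q0,LO+1e-3,HI-1e-3),bounds=(LO,HI),x_scale=30.);return o.x
def run(q,rows,w,cap=None):
    p,R=FK(q)
    for d,t in rows:
        p=p+R.apply(d);R=R*rz(t);q=ik(p,R,q,w);p,R=FK(q)
    return q
def lean(R):
    z=R.apply([0,0,1]);return np.degrees(np.arccos(-z[2])).round(1),np.degrees(np.arctan2(z[1],z[0])).round(1),R.apply([0,1,0])[2].round(3)
if __name__=="__main__":
    print(G.round(4),np.abs(f.fun).max(),R0.as_rotvec(degrees=True).round(1))
    for q,p,r in S: print((FK(q)[1].inv()*Ro.from_euler('xyz',r,degrees=True)).magnitude()*57.3)
    for w in(.05,.1,.2,.4,1):
        for i,rows in((1,[((0,-.05,-.05),0)]*5),(3,[((-.04,0,-.04),0)]*5),(4,[((-.02,.02,-.03),0)]*3+[((-.03,.02,-.04),0)])):
            q=run(np.array(S[i][0]),rows,w);print(w,i,q.round(1),FK(q)[0].round(3),lean(FK(q)[1]))
E
time python3 k.py
```

```text
[2.000e-04 1.108e-01 2.230e-01 5.337e-01 6.020e-02 4.259e-01 3.487e-01] 0.0001876846530533549 [ 0. -0. 90.]
9.54237812639069e-15
0.007471487165952706
0.009816467384225954
0.018231020476756107
0.037369891505876614
0.11517360131260415
0.05 1 [-125.9   -8.4   10.7   38.4  151.5  -21.5] [ 0.104 -0.221  0.863] (np.float64(26.7), np.float64(-84.6), np.float64(0.427))
0.05 3 [ 80.1  -3.6  10.7 -69.9 144.6 112.3] [0.097 0.098 0.88 ] (np.float64(33.5), np.float64(0.1), np.float64(-0.097))
0.05 4 [ 24.1 -17.5  10.7 -26.6 146.1  94.7] [0.042 0.045 0.895] (np.float64(40.0), np.float64(1.2), np.float64(-0.105))
0.1 1 [-136.4   -7.4   10.7   57.2  155.2  -14.6] [ 0.105 -0.223  0.853] (np.float64(23.1), np.float64(-72.6), np.float64(0.39))
0.1 3 [ 70.8  -2.1  10.7 -69.9 147.8 105.5] [0.1   0.095 0.867] (np.float64(30.2), np.float64(-13.0), np.float64(0.006))
0.1 4 [ 77.5  -7.2  10.7 -69.9 151.3 107.3] [0.058 0.046 0.865] (np.float64(27.7), np.float64(1.4), np.float64(-0.083))
0.2 1 [-107.9   -3.2   12.3   23.5  155.2  -20.2] [ 0.106 -0.222  0.833] (np.float64(16.9), np.float64(-72.6), np.float64(0.
[... 311 characters left out ...]
03] (np.float64(8.5), np.float64(-76.5), np.float64(0.144))
0.4 3 [ 23.3  -5.7  20.6 -33.7 155.2  95.7] [0.127 0.087 0.813] (np.float64(14.7), np.float64(-42.8), np.float64(0.121))
0.4 4 [ 47.   -4.8  11.8 -69.9 155.2  82. ] [0.073 0.039 0.85 ] (np.float64(23.3), np.float64(-38.2), np.float64(0.165))
1 1 [-91.5  -0.6  23.    1.8 155.2 -25.3] [ 0.109 -0.23   0.779] (np.float64(2.5), np.float64(-74.2), np.float64(0.043))
1 3 [  7.8  -8.3  29.9 -19.4 155.2  94.7] [0.138 0.082 0.78 ] (np.float64(8.2), np.float64(-69.4), np.float64(0.117))
1 4 [ 17.7 -10.7  20.3 -43.6 155.2  79.5] [0.076 0.035 0.828] (np.float64(19.0), np.float64(-45.2), np.float64(0.168))
real	0m1.099s
user	0m1.455s
sys	0m0.071s
```

```bash
cat > plan.py <<'E'
from k import *
import sys
CAP=np.array([103,103,126,126,126,126])/8*.95
def ik(p,R,q0,w):
    q0=np.clip(q0,LO+1e-3,HI-1e-3);lo=np.maximum(LO,q0-CAP);hi=np.minimum(HI,q0+CAP)
    def r(q):
        a,b=FK(q);return np.concatenate([a-p,w*(b.inv()*R).as_rotvec()])
    return least_squares(r,q0,bounds=(lo,hi),x_scale=30.,max_nfev=12).x
import k;k.ik=ik
def lv(q):
    z=FK(q)[1].apply([0,0,1]);a=np.degrees(np.arccos(-z[2]));h=z[:2]/np.hypot(*z[:2]);return a*h
T=40*np.array([np.cos(np.radians(-14)),np.sin(np.radians(-14))])
if __name__=="__main__":
    from workcell import robot
    q0=robot.get_state()['joint_positions'];rng=np.random.default_rng(int(sys.argv[1]))
    # world-direction shifts converted to tool axes row by row at run time -> here constant tool shifts
    best=[]
    import time;t0=time.time()
    while time.time()-t0<220:
        segs=[(rng.uniform(-.06,.06,3).round(2),rng.integers(2,8)) for _ in range(3)]
        rows=[(d,0) for d,n in segs for _ in range(n)]
        q=run(q0,rows,.35);c=np.linalg.norm(lv(q)-T);best.append((c,segs,q))
    best.sort(key=lambda b:b[0])
    for c,s,q in best[:4]:
        rows=[(d,0) for d,n in s for _ in range(n)]
        print(round(c,1),[(list(map(float,d)),int(n)) for d,n in s],q.round(0),FK(q)[0].round(2),[np.linalg.norm(lv(run(q0,rows,w))-T).round(1) for w in(.25,.3,.4,.5)])
E
for i in 1 2 3 4; do python3 plan.py $i & done; wait; nproc
```

```text
0.7 [([0.05, 0.04, -0.05], 2), ([0.02, -0.04, -0.04], 7), ([-0.02, 0.04, -0.01], 4)] [ 81. -11.  34. -70. 137. 117.] [0.13 0.08 0.85] [np.float64(18.2), np.float64(7.0), np.float64(5.4), np.float64(11.6)]
1.1 [([0.04, -0.04, -0.01], 2), ([0.03, -0.04, -0.02], 5), ([-0.02, 0.0, -0.05], 4)] [ 84.  10.  13. -70. 138. 121.] [0.14 0.27 0.85] [np.float64(13.8), np.float64(6.0), np.float64(4.6), np.float64(10.3)]
1.4 [([0.04, -0.06, -0.01], 4), ([0.0, -0.03, -0.03], 6), ([0.04, 0.05, 0.05], 2)] [ 52.   1.  36. -41. 118. 124.] [0.32 0.26 0.79] [np.float64(12.6), np.float64(4.8), np.float64(6.0), np.float64(11.8)]
1.5 [([0.01, -0.03, 0.0], 2), ([0.02, -0.04, -0.04], 7), ([-0.02, -0.01, -0.01], 3)] [ 87.  17.  12. -70. 137. 128.] [0.13 0.36 0.82] [np.float64(18.1), np.float64(7.4), np.float64(4.7), np.float64(11.0)]
0.5 [([0.02, -0.01, -0.02], 4), ([-0.03, 0.01, -0.05], 3), ([0.05, -0.01, -0.03], 5)] [ 26.  -5.  11. -36. 136.  92.] [0.22 0.07 0.9 ] [np.float64(16.6), np.float64(6.2), np.float64(5.6), np.float64(11.8)]
0.5 [([-0.06, 0.01, -0.01], 2), ([0.04, -0.05, -0.04], 6), ([0.05, 0.01, 0.0
[... 1468 characters left out ...]
6.] [-0.07 -0.29  0.71] [np.float64(18.9), np.float64(8.5), np.float64(6.2), np.float64(12.7)]
0.3 [([0.06, -0.02, 0.02], 7), ([-0.03, -0.06, 0.05], 6), ([0.05, -0.04, -0.04], 5)] [ 39.  40.  11. -31. 101. 124.] [0.7  0.48 0.58] [np.float64(9.4), np.float64(4.1), np.float64(3.9), np.float64(9.1)]
0.8 [([0.01, 0.0, 0.06], 2), ([0.02, -0.06, -0.05], 7), ([-0.0, 0.03, 0.0], 7)] [ 72.  -7.  38. -57. 129. 126.] [0.18 0.17 0.82] [np.float64(14.5), np.float64(6.6), np.float64(5.0), np.float64(11.2)]
0.9 [([0.01, -0.06, -0.0], 6), ([0.03, 0.02, 0.0], 6), ([0.06, -0.03, 0.04], 6)] [ 17.  31.  11. -21. 102. 107.] [0.76 0.23 0.69] [np.float64(15.6), np.float64(6.2), np.float64(5.3), np.float64(11.2)]
4
```

{"op": "carry_out", "data": {"steps": [[[0.02,-0.01,-0.02],0,0.093],[[0.02,-0.01,-0.02],0,0.093],[[0.02,-0.01,-0.02],0,0.093],[[0.02,-0.01,-0.02],0,0.093],[[-0.03,0.01,-0.05],0,0.093],[[-0.03,0.01,-0.05],0,0.093],[[-0.03,0.01,-0.05],0,0.093]]}}

```text
time: 5.32
tool_pos: [0.0731, 0.0509, 0.8512]
tool_rot: [171.9, -22.0, -11.5]
wrist_force: [-0.0, -0.1, 0.1]
finger_gap: 0.0928
finger_force: 0.0
```

```bash
python3 s.py; python3 - <<'E'
from k import *
q0=np.array(S[5][0])
import plan
for w in(.25,.35,.45,.6):
    q=run(q0,[((.02,-.01,-.02),0)]*4+[((-.03,.01,-.05),0)]*3,w);print(w,q.round(1),FK(q)[0].round(3),lean(FK(q)[1]))
E
```

```text
5.33 [ 52.2  -4.   10.7 -69.8 155.1  86.8] [0.0731 0.0509 0.8512] [171.9 -22.  -11.5] lean 23.4 az -32.3 y [-0.249 -0.96   0.131] f [-0.  -0.1  0.1] 0.0928 0.0
0.25 [ 73.3  -5.3  10.7 -69.9 154.3 104.5] [0.051 0.061 0.855] (np.float64(24.4), np.float64(-7.9), np.float64(-0.014))
0.35 [ 63.4  -4.4  10.9 -69.9 155.2  96.5] [0.06  0.061 0.851] (np.float64(23.3), np.float64(-20.6), np.float64(0.061))
0.45 [ 63.5  -4.7  14.6 -69.9 155.2  98.2] [0.061 0.063 0.844] (np.float64(23.2), np.float64(-28.5), np.float64(0.108))
0.6 [ 63.9  -4.9  17.5 -69.9 155.2  99.8] [0.062 0.065 0.837] (np.float64(23.4), np.float64(-34.3), np.float64(0.143))
```

{"op": "carry_out", "data": {"steps": [[[0.05,-0.01,-0.03],0,0.093],[[0.05,-0.01,-0.03],0,0.093],[[0.05,-0.01,-0.03],0,0.093],[[0.05,-0.01,-0.03],0,0.093],[[0.05,-0.01,-0.03],0,0.093]]}}

```text
time: 5.95
tool_pos: [0.1109, 0.095, 0.8404]
tool_rot: [167.1, -19.7, -11.8]
wrist_force: [-0.1, 0.5, 0.4]
finger_gap: 0.0931
finger_force: 0.0
```

```bash
python3 s.py; python3 - <<'E'
from k import *
q0=np.array([ 52.2,-4,10.75,-69.8,155.1,86.8])
import plan
for w in(.25,.35,.45,.6):
    q=run(q0,[((.05,-.01,-.03),0)]*5,w);print(w,q.round(1),FK(q)[0].round(3),lean(FK(q)[1]))
E
```

```text
5.95 [ 51.    1.3  10.8 -69.8 155.2  87.7] [0.1109 0.095  0.8404] [167.1 -19.7 -11.8] lean 23.4 az -46.0 y [-0.273 -0.939  0.21 ] f [-0.1  0.5  0.4] 0.0931 0.0
0.25 [ 57.9  -0.9  10.7 -69.9 126.9  93.1] [0.225 0.075 0.943] (np.float64(50.3), np.float64(-19.5), np.float64(0.119))
0.35 [ 30.4  -1.8  10.7 -46.  135.6  88.7] [0.237 0.064 0.896] (np.float64(38.6), np.float64(-23.2), np.float64(0.124))
0.45 [ 20.8  -1.3  10.7 -38.2 140.1  87. ] [0.24  0.062 0.874] (np.float64(32.9), np.float64(-26.0), np.float64(0.129))
0.6 [ 15.5  -0.7  10.7 -34.  143.3  85.9] [0.241 0.061 0.86 ] (np.float64(28.8), np.float64(-28.4), np.float64(0.131))
```

```bash
cat > d.py <<'E'
from k import *
CAPV=np.array([147.25,147.25,180,180,180,180])*.7/8
def jac(q):
    p,R=FK(q);J=np.zeros((6,6));h=.01
    for i in range(6):
        d=np.zeros(6);d[i]=h;a,b=FK(q+d);J[:3,i]=(a-p)/h;J[3:,i]=(b*R.inv()).as_rotvec()/h
    return p,R,J
def step(q,p,R,N,lam,w,cap=True):
    q0=q.copy()
    for _ in range(N):
        a,b,J=jac(q);e=np.concatenate([p-a,(R*b.inv()).as_rotvec()])
        W=np.array([1,1,1,w,w,w]);Jw=np.degrees(1)*0+J*W[:,None]*57.2958;e=e*W
        dq=Jw.T@np.linalg.solve(Jw@Jw.T+lam**2*np.eye(6),e)*57.2958
        q=np.clip(q+dq,LO,HI)
    if cap=='scale':
        d=q-q0;s=min(1,1/max(1e-9,np.max(np.abs(d)/CAPV)));q=q0+d*s
    elif cap: q=np.clip(q,q0-CAPV,q0+CAPV)
    return q
def run2(q,rows,*a):
    q=np.array(q,float);p,R=FK(q)
    for d,t in rows:
        p=p+R.apply(d);R=R*rz(t);q=step(q,p,R,*a);p,R=FK(q)
    return q
q7=[52.2,-4,10.75,-69.8,155.1,86.8];q8=[51,1.3,10.8,-69.8,155.2,87.7]
TR=[(S[1][0],[((0,-.05,-.05),0)]*5,S[2][0]),(S[3][0],[((-.04,0,-.04),0)]*5,S[4][0]),(S[4][0],[((-.02,.02,-.03),0)]*3+[((-.03,.02,-.04),0)],S[5][0]),
(S[5][0],[((.02,-.01,-.02),0)]*4+[((-.03,.01,-.05),0)]*3,q7),(q7,[((.05,-.01,-.03),0)]*5,q8)]
if __name__=="__main__":
    out=[]
    for N in(1,2,5,20,60):
        for lam in(.01,.03,.05,.1,.2,.4):
            for w in(.2,.5,1):
              for cap in(True,'scale'):
                e=[np.abs(run2(a,r,N,lam,w,cap)-np.array(b)).round(0) for a,r,b in TR]
                out.append((np.sum([x.sum() for x in e]),N,lam,w,cap,[x.sum() for x in e]))
    out.sort(key=lambda o:o[0])
    for o in out[:8]: print(o)
E
python3 d.py
```

```text
(np.float64(139.0), 60, 0.2, 0.5, True, [np.float64(15.0), np.float64(15.0), np.float64(18.0), np.float64(19.0), np.float64(72.0)])
(np.float64(140.0), 20, 0.2, 0.5, True, [np.float64(15.0), np.float64(16.0), np.float64(19.0), np.float64(20.0), np.float64(70.0)])
(np.float64(140.0), 60, 0.2, 0.5, 'scale', [np.float64(15.0), np.float64(15.0), np.float64(18.0), np.float64(19.0), np.float64(73.0)])
(np.float64(141.0), 20, 0.2, 0.5, 'scale', [np.float64(15.0), np.float64(16.0), np.float64(19.0), np.float64(20.0), np.float64(71.0)])
(np.float64(153.0), 60, 0.4, 0.5, True, [np.float64(25.0), np.float64(17.0), np.float64(20.0), np.float64(22.0), np.float64(69.0)])
(np.float64(153.0), 60, 0.4, 0.5, 'scale', [np.float64(25.0), np.float64(17.0), np.float64(20.0), np.float64(22.0), np.float64(69.0)])
(np.float64(154.0), 20, 0.2, 1, True, [np.float64(11.0), np.float64(20.0), np.float64(26.0), np.float64(21.0), np.float64(76.0)])
(np.float64(154.0), 60, 0.2, 1, True, [np.float64(11.0), np.float64(20.0), np.float64(26.0), np.float64(20.0), np.float64(77.0)])
```

```bash
cat > pl2.py <<'E'
from d import *
import sys,time
rng=np.random.default_rng(int(sys.argv[1]))
p,R=FK(np.array(q8))
best=[];t0=time.time()
def lv(q):
    z=FK(q)[1].apply([0,0,1]);a=np.degrees(np.arccos(-z[2]));h=z[:2]/np.hypot(*z[:2]);return a*h
while time.time()-t0<230:
    P0=np.array([rng.uniform(-.1,.6),rng.uniform(-.5,.5),rng.uniform(.5,.8)]).round(2)
    q=np.array([np.degrees(np.arctan2(P0[1],P0[0]))-12,0,60,0,100,60.])
    q=ik(P0,R,q,1)
    if np.linalg.norm(FK(q)[0]-P0)>.002 or (FK(q)[1].inv()*R).magnitude()>.01: continue
    qs=q
    segs=[(rng.uniform(-.06,.06,3).round(2),int(rng.integers(3,9))) for _ in range(2)]
    bad=0
    for d,n in segs:
        for _ in range(n):
            a,b=FK(q);q=step(q,a+R.apply(d),b,8,.2,.5)   # tool-axes approx: fixed frame
            bad+=q[3]<-65 or q[3]>245
        if bad: break
    if bad: continue
    l=lv(q);a=np.degrees(np.arctan2(l[1],l[0]));L=np.hypot(*l)
    best.append((abs(L-40)+max(0,abs(a+20)-5),L,a,P0,segs,qs,q))
best.sort(key=lambda b:b[0])
for b in best[:3]: print(b[0].round(1),b[1].round(1),b[2].round(1),b[3],[(list(map(float,d)),n) for d,n in b[4]],b[5].round(0),b[6].round(0),FK(b[6])[0].round(2))
E
for i in 1 2 3 4; do python3 pl2.py $i & done; wait
```

```text
0.6 40.0 -25.6 [-0.05 -0.46  0.69] [([-0.03, 0.06, -0.01], 8), ([-0.04, 0.05, 0.05], 8)] [-129.    3.   43.   30.  127.   -5.] [-134.   85.   11.   38.   97.   -6.] [-0.38 -0.85 -0.1 ]
0.8 39.2 -21.1 [-0.03 -0.32  0.77] [([-0.01, 0.04, 0.02], 3), ([-0.05, 0.06, -0.06], 4)] [-146.   -4.   35.   43.  145.   -5.] [-152.   33.   11.   63.  147.   13.] [-0.3  -0.48  0.66]
1.4 41.4 -17.9 [-0.07  0.14  0.71] [([0.03, -0.01, -0.02], 5), ([-0.03, -0.04, -0.06], 6)] [-33. -43.  48. -11. 152.  60.] [-51. -34.  11.  58. 155. 115.] [0.05 0.31 0.82]
0.2 39.8 -21.5 [-0.03 -0.29  0.74] [([0.03, 0.02, -0.05], 7), ([-0.06, 0.0, 0.04], 4)] [-153.  -10.   46.   41.  144.  -15.] [-158.    6.   46.   53.  147.   -6.] [-0.15 -0.34  0.7 ]
0.4 39.6 -18.4 [ 0.16 -0.24  0.76] [([0.01, -0.06, 0.04], 7), ([0.03, 0.01, 0.0], 7)] [-111.  -16.   45.   32.  137.   19.] [-157.  -52.   86.   87.  155.   34.] [ 0.38 -0.12  0.6 ]
1.3 41.3 -19.3 [0.32 0.34 0.53] [([-0.04, 0.05, -0.04], 6), ([-0.06, -0.01, -0.04], 8)] [ 50.   7.  62. -25. 112. 145.] [132.  44.  11. -48. 155. 179.] [-0.37  0.41  0.54]
0.6 40.6 -23.8 [-0.03
[... 336 characters left out ...]
   0.73]
1.0 39.0 -15.4 [0.03 0.08 0.72] [([-0.01, -0.04, 0.03], 4), ([0.06, -0.05, -0.05], 8)] [-34. -38.  53.  -7. 142.  63.] [-107.  -32.   11.  116.  136.  136.] [0.43 0.28 0.82]
0.1 40.1 -20.7 [ 0.21 -0.25  0.69] [([-0.03, 0.05, -0.0], 8), ([-0.01, 0.06, -0.04], 7)] [-89. -19.  60.  18. 120.  27.] [-136.   41.   11.   53.  133.   20.] [-0.23 -0.67  0.57]
0.7 39.3 -17.6 [0.05 0.38 0.73] [([-0.04, 0.0, -0.03], 6), ([-0.04, 0.03, -0.04], 4)] [ 82.  21.  11. -48. 155. 143.] [128.  37.  11. -59. 155. 169.] [-0.29  0.4   0.63]
0.7 40.6 -25.2 [0.05 0.1  0.78] [([0.0, -0.05, -0.02], 6), ([0.05, 0.05, -0.01], 6)] [-44. -31.  36.  -1. 151.  58.] [-93. -12.  11.  69. 140.  81.] [ 0.32 -0.04  0.91]
```

```bash
python3 s.py 0.30 0.011 0.74; python3 - <<'E'
from d import *
q=np.array(q8);p,R=FK(q)
for P in((.30,.011,.74),(.1,.011,.76),(-.05,.011,.77),(-.094,.011,.77)):
    q=np.array([-5,-10,40,-30,140,70.]) if P[0]==.30 else q
    q=ik(np.array(P),R,q,1);print(P,q.round(0),FK(q)[0].round(3),lean(FK(q)[1]))
for D in((-.04,0,0),(-.04,0,.03),(-.04,.02,.02),(-.03,.02,.04)):
  for prm in((8,.2,.5),(20,.2,1),(20,.05,.5)):
    a=q.copy();o=[]
    for i in range(8):
        p,r=FK(a);a=step(a,p+np.array(D),r,*prm)
        if i in(3,7): o.append((a.round(0)[:5],FK(a)[0].round(2),lean(FK(a)[1])[:2]))
    print(D,prm,o)
E
```

```text
5.95 [ 51.    1.3  10.8 -69.8 155.2  87.7] [0.1109 0.095  0.8404] [167.1 -19.7 -11.8] lean 23.4 az -46.0 y [-0.273 -0.939  0.21 ] f [-0.1  0.5  0.4] 0.0931 0.0
shift in tool axes [0.1566 0.0062 0.1684]
(0.3, 0.011, 0.74) [ -0. -10.  46. -21. 126.  89.] [0.3   0.011 0.74 ] (np.float64(23.4), np.float64(-46.0), np.float64(0.21))
(0.1, 0.011, 0.76) [ -2. -24.  47. -24. 138.  81.] [0.1   0.011 0.76 ] (np.float64(23.4), np.float64(-46.1), np.float64(0.21))
(-0.05, 0.011, 0.77) [  0. -31.  41. -34. 149.  71.] [-0.05   0.011  0.77 ] (np.float64(23.4), np.float64(-46.0), np.float64(0.21))
(-0.094, 0.011, 0.77) [  0. -33.  38. -39. 153.  66.] [-0.094  0.011  0.77 ] (np.float64(23.4), np.float64(-46.0), np.float64(0.21))
(-0.04, 0, 0) (8, 0.2, 0.5) [(array([ -0., -39.,  30., -62., 155.]), array([-0.22, -0.02,  0.77]), (np.float64(30.1), np.float64(-47.6))), (array([ -2., -46.,  26., -70., 155.]), array([-0.32, -0.02,  0.73]), (np.float64(36.5), np.float64(-43.1)))]
(-0.04, 0, 0) (20, 0.2, 1) [(array([  0., -37.,  26., -68., 155.]), array([-0.23, -0.03,  0.78]), (np.float64(30.7), np.float64(-4
[... 1959 characters left out ...]
155.]), array([-0.14,  0.01,  0.84]), (np.float64(33.4), np.float64(-58.2))), (array([-24., -27.,  11., -70., 155.]), array([-0.16,  0.04,  0.83]), (np.float64(33.8), np.float64(-69.5)))]
(-0.03, 0.02, 0.04) (20, 0.2, 1) [(array([-13., -24.,  11., -70., 155.]), array([-0.13,  0.  ,  0.84]), (np.float64(31.6), np.float64(-61.8))), (array([-22., -26.,  11., -70., 155.]), array([-0.15,  0.03,  0.84]), (np.float64(32.9), np.float64(-68.7)))]
(-0.03, 0.02, 0.04) (20, 0.05, 0.5) [(array([-28.,  -9.,  11., -70., 155.]), array([ 0.01, -0.04,  0.86]), (np.float64(24.3), np.float64(-100.8))), (array([-68.,   8.,  11., -70., 155.]), array([ 0.06, -0.21,  0.82]), (np.float64(25.0), np.float64(-178.9)))]
```

```bash
cat > pl3.py <<'E'
from d import *
import sys,time
rng=np.random.default_rng(int(sys.argv[1]));p,R=FK(np.array(q8))
PR=[(8,.2,.5),(20,.2,1),(20,.05,.5),(8,.1,.3)]
def LA(q):
    l=lean(FK(q)[1]);return l[0],l[1]
def cost(q):
    L,a=LA(q);return abs(L-39)+max(0,abs(a+20)-6)*.7
def sim(q,segs,prm):
    for d,n in segs:
        for _ in range(n):
            a,b=FK(q);q=step(q,a+b.apply(d),b,*prm)
            if q[3]<-66 or q[3]>245 or abs(q[5])>175: return None
    return q
best=[];t0=time.time()
while time.time()-t0<400:
    P0=np.array([rng.uniform(-.2,.5),rng.uniform(-.5,.4),rng.uniform(.55,.8)]).round(2)
    q=ik(P0,R,np.array([rng.uniform(-110,0),-20,50,10,130,60.]),1)
    if np.linalg.norm(FK(q)[0]-P0)>.002 or (FK(q)[1].inv()*R).magnitude()>.01: continue
    segs=[(rng.uniform(-.06,.06,3).round(2),int(rng.integers(3,9))) for _ in range(2)]
    c=[]
    for prm in PR:
        e=sim(q,segs,prm)
        if e is None: c.append(40);break
        c.append(cost(e))
        if c[-1]>15 : break
    if len(c)<4: continue
    best.append((np.mean(c),c,P0,segs,q,e))
best.sort(key=lambda b:b[0])
for b in best[:4]: print(b[0].round(1),np.round(b[1],1),b[2],[(list(map(float,d)),n) for d,n in b[3]],b[4].round(0),b[5].round(0),FK(b[5])[0].round(2),LA(b[5]))
E
for i in 1 2 3 4; do python3 pl3.py $i & done; wait
```

```text
1.1 [1.2 1.7 1.2 0.4] [ 0.23 -0.06  0.74] [([0.04, -0.02, 0.03], 8), ([0.0, 0.02, 0.02], 7)] [-111.  -32.   51.   38.  144.   27.] [-180.  -52.   59.  160.  146.   80.] [ 0.53 -0.18  0.7 ] (np.float64(39.4), np.float64(-17.0))
1.2 [1.6 1.4 1.  1. ] [0.1  0.06 0.79] [([-0.01, -0.05, 0.01], 7), ([-0.05, -0.03, -0.04], 3)] [-47. -27.  36.   1. 148.  58.] [-68. -48.  20.  87. 155. 122.] [0.09 0.46 0.71] (np.float64(38.0), np.float64(-24.9))
1.6 [3.2 0.2 1.4 1.8] [0.17 0.1  0.67] [([-0.03, 0.01, -0.05], 5), ([0.03, -0.05, 0.06], 8)] [-79. -44.  63.  20. 140.  43.] [-133.  -52.   71.   91.  143.   65.] [0.45 0.01 0.67] (np.float64(40.8), np.float64(-19.9))
3.1 [0.8 1.8 8.5 1.2] [-0.09  0.2   0.67] [([-0.03, -0.06, 0.01], 6), ([-0.01, 0.05, -0.06], 4)] [-40. -50.  52.  -6. 155.  58.] [-19. -24.  11.   1. 155.  87.] [0.   0.12 0.86] (np.float64(37.8), np.float64(-18.3))
1.8 [3.  1.7 1.3 1.3] [0.18 0.18 0.64] [([0.02, -0.05, 0.0], 7), ([-0.04, 0.03, -0.03], 7)] [-84. -51.  63.  26. 147.  45.] [-64. -38.  16.  74. 155. 120.] [0.1  0.36 0.78] (np.float64(37.7), np.float64(-22.9))
1.9 [2.  0.6 2
[... 1708 characters left out ...]
] (np.float64(39.7), np.float64(-23.8))
2.8 [1.6 1.1 4.3 4. ] [0.48 0.18 0.7 ] [([-0.04, 0.01, 0.02], 4), ([0.03, 0.02, 0.04], 5)] [-130.  -45.   26.  124.  152.  101.] [-170.  -52.   76.  125.  155.   65.] [ 0.43 -0.16  0.66] (np.float64(43.0), np.float64(-20.1))
3.8 [9.1 5.4 0.8 0.1] [0.08 0.13 0.64] [([0.06, -0.05, 0.05], 8), ([0.05, -0.05, 0.04], 3)] [-57. -48.  68.   7. 138.  53.] [-161.  -45.   14.  158.  113.  138.] [0.77 0.02 0.72] (np.float64(39.0), np.float64(-13.9))
4.1 [0.6 9.  4.7 2.1] [0.17 0.05 0.56] [([0.01, -0.03, -0.0], 8), ([0.05, 0.02, 0.04], 5)] [-75. -51.  85.  13. 124.  39.] [-173.  -52.   70.  124.  155.   83.] [ 0.44 -0.18  0.66] (np.float64(37.9), np.float64(-27.4))
```

```bash
cat > way.py <<'E'
# way.py steps "x y z n" ... : simulate constant-orientation legs, print per-row tool shift rounded
from d import *
import sys
from workcell import robot
s=robot.get_state();q=s['joint_positions'];p=s['tool_pos'];R=Ro.from_euler('xyz',s['tool_rot'],degrees=True)
for a in sys.argv[1:]:
    x,y,z,n=map(float,a.split());n=int(n);d=R.inv().apply(np.array([x,y,z])-p)/n
    for _ in range(n):
        dd=np.round(d,4);P=p+R.apply(dd);q=step(q,P,R,20,.01,.5);p=FK(q)[0]
    print(a,d.round(4),q.round(0),p.round(3),lean(FK(q)[1]))
E
python3 way.py "0.32 -0.02 0.70 8" "0.32 -0.18 0.66 7" "0.1 0.06 0.79 8"
```

```text
0.32 -0.02 0.70 8 [0.0209 0.0027 0.0274] [ -9. -13.  55. -16. 118.  85.] [ 0.319 -0.024  0.701] (np.float64(23.4), np.float64(-46.0), np.float64(0.21))
0.32 -0.18 0.66 7 [0.0025 0.0196 0.0118] [-47. -16.  63.   1. 109.  57.] [ 0.32 -0.18  0.66] (np.float64(23.4), np.float64(-46.0), np.float64(0.21))
0.1 0.06 0.79 8 [-0.0257 -0.0172 -0.0311] [-47. -27.  36.   1. 148.  58.] [0.1  0.06 0.79] (np.float64(23.4), np.float64(-46.0), np.float64(0.21))
```

{"op": "carry_out", "data": {"steps": [[[0.021,0.003,0.027],0,0.093],[[0.021,0.003,0.027],0,0.093],[[0.021,0.003,0.027],0,0.093],[[0.021,0.003,0.027],0,0.093],[[0.021,0.003,0.027],0,0.093],[[0.021,0.003,0.027],0,0.093],[[0.021,0.003,0.027],0,0.093],[[0.021,0.003,0.027],0,0.093]]}}

```text
time: 6.95
tool_pos: [0.3176, -0.0227, 0.7055]
tool_rot: [167.1, -19.8, -11.8]
wrist_force: [-0.3, 0.1, -0.1]
finger_gap: 0.0931
finger_force: 0.0
```

{"op": "carry_out", "data": {"steps": [[[0.0025,0.02,0.012],0,0.093],[[0.0025,0.02,0.012],0,0.093],[[0.0025,0.02,0.012],0,0.093],[[0.0025,0.02,0.012],0,0.093],[[0.0025,0.02,0.012],0,0.093],[[0.0025,0.02,0.012],0,0.093],[[0.0025,0.02,0.012],0,0.093]]}}

```text
time: 7.82
tool_pos: [0.3179, -0.1818, 0.6641]
tool_rot: [167.2, -19.8, -11.8]
wrist_force: [0.5, 0.6, -0.3]
finger_gap: 0.0928
finger_force: 0.0
```

```bash
python3 s.py; python3 way.py "0.1 0.06 0.79 8"
```

```text
7.83 [-48.4 -15.6  62.5   1.1 109.7  56.2] [ 0.3179 -0.1818  0.6641] [167.2 -19.8 -11.8] lean 23.4 az -45.8 y [-0.273 -0.939  0.209] f [ 0.5  0.6 -0.3] 0.0928 0.0
0.1 0.06 0.79 8 [-0.0256 -0.0177 -0.0306] [-48. -27.  36.   1. 148.  58.] [0.101 0.061 0.79 ] (np.float64(23.4), np.float64(-45.8), np.float64(0.209))
```

{"op": "carry_out", "data": {"steps": [[[-0.0255,-0.0175,-0.0305],0,0.093],[[-0.0255,-0.0175,-0.0305],0,0.093],[[-0.0255,-0.0175,-0.0305],0,0.093],[[-0.0255,-0.0175,-0.0305],0,0.093],[[-0.0255,-0.0175,-0.0305],0,0.093],[[-0.0255,-0.0175,-0.0305],0,0.093],[[-0.0255,-0.0175,-0.0305],0,0.093],[[-0.0255,-0.0175,-0.0305],0,0.093]]}}

```text
time: 8.82
tool_pos: [0.1002, 0.0613, 0.7904]
tool_rot: [167.1, -19.8, -11.7]
wrist_force: [0.1, 0.1, 0.4]
finger_gap: 0.0927
finger_force: 0.0
```

{"op": "carry_out", "data": {"steps": [[[-0.01,-0.05,0.01],0,0.093],[[-0.01,-0.05,0.01],0,0.093],[[-0.01,-0.05,0.01],0,0.093],[[-0.01,-0.05,0.01],0,0.093],[[-0.01,-0.05,0.01],0,0.093]]}}

```text
time: 9.45
tool_pos: [0.1363, 0.2741, 0.6605]
tool_rot: [166.9, -21.2, -11.5]
wrist_force: [0.6, 0.6, 0.3]
finger_gap: 0.0931
finger_force: 0.0
```

```bash
python3 s.py; cat > cmp.py <<'E'
from d import *
from workcell import robot
q0=robot.get_state()['joint_positions']
PR=[(8,.2,.5),(20,.2,1),(20,.05,.5),(8,.1,.3)]
for D in((-.01,-.05,.01),(-.05,-.03,-.04),(-.05,0,-.04),(-.05,.03,-.03)):
  for prm in PR[::3]:
    q=q0.copy();o=[]
    for i in range(6):
        a,b=FK(q);q=step(q,a+b.apply(D),b,*prm)
        if i in(1,3,5):o.append((int(q[3]),lean(FK(q)[1])[0],lean(FK(q)[1])[1]))
    print(D,[tuple(map(float,x)) for x in o],q.round(0))
E
python3 cmp.py
```

```text
9.45 [-77.7 -52.   52.   33.4 155.2  59.6] [0.1363 0.2741 0.6605] [166.9 -21.2 -11.5] lean 24.8 az -44.3 y [-0.274 -0.938  0.212] f [0.6 0.6 0.3] 0.0931 0.0
(-0.01, -0.05, 0.01) [(48.0, 25.0, -33.9), (66.0, 25.8, -22.5), (88.0, 25.8, -12.6)] [-87. -52.  46.  88. 155. 109.]
(-0.01, -0.05, 0.01) [(49.0, 25.3, -33.3), (71.0, 26.2, -21.6), (97.0, 25.8, -13.4)] [-89. -52.  42.  98. 155. 118.]
(-0.05, -0.03, -0.04) [(39.0, 35.2, -39.2), (52.0, 44.0, -31.2), (70.0, 48.7, -22.7)] [-54. -52.  17.  70. 155. 123.]
(-0.05, -0.03, -0.04) [(46.0, 36.9, -37.2), (71.0, 45.8, -26.5), (96.0, 41.6, -14.5)] [-53. -49.  11.  97. 155. 147.]
(-0.05, 0, -0.04) [(26.0, 32.1, -41.8), (21.0, 42.0, -38.2), (16.0, 52.4, -35.0)] [-44. -50.  22.  16. 155.  77.]
(-0.05, 0, -0.04) [(28.0, 33.5, -41.2), (28.0, 45.9, -35.5), (30.0, 57.5, -29.1)] [-44. -46.  11.  31. 155.  91.]
(-0.05, 0.03, -0.03) [(14.0, 26.3, -43.9), (-4.0, 32.3, -43.5), (-27.0, 40.4, -45.1)] [-28. -45.  28. -28. 155.  47.]
(-0.05, 0.03, -0.03) [(14.0, 26.6, -44.0), (-4.0, 34.1, -43.7), (-32.0, 45.2, -47.1)] [-29. -42.  20. -33. 155.  41.]
```

{"op": "carry_out", "data": {"steps": [[[-0.01,-0.05,0.01],0,0.093],[[-0.01,-0.05,0.01],0,0.093],[[-0.01,-0.05,0.01],0,0.093],[[-0.01,-0.05,0.01],0,0.093]]}}

```text
time: 9.95
tool_pos: [0.1682, 0.3459, 0.6749]
tool_rot: [170.5, -27.7, -10.0]
wrist_force: [0.4, -0.7, -0.1]
finger_gap: 0.0931
finger_force: 0.0
```

```bash
python3 s.py;python3 cmp.py
```

```text
9.95 [-77.9 -52.3  45.1  59.5 155.2  85.3] [0.1682 0.3459 0.6749] [170.5 -27.7 -10. ] lean 29.1 az -29.8 y [-0.247 -0.958  0.146] f [ 0.4 -0.7 -0.1] 0.0931 0.0
(-0.01, -0.05, 0.01) [(79.0, 28.2, -20.6), (100.0, 27.1, -13.3), (120.0, 27.2, -8.6)] [-86. -52.  29. 121. 149. 144.]
(-0.01, -0.05, 0.01) [(83.0, 28.5, -20.9), (109.0, 27.5, -16.2), (131.0, 27.7, -15.2)] [-87. -51.  17. 131. 144. 156.]
(-0.05, -0.03, -0.04) [(71.0, 35.3, -23.6), (90.0, 39.0, -17.6), (110.0, 39.3, -13.1)] [-53. -52.  11. 110. 154. 165.]
(-0.05, -0.03, -0.04) [(81.0, 35.4, -22.1), (110.0, 34.4, -13.0), (128.0, 26.6, 19.7)] [-50. -42.  11. 128. 148. 177.]
(-0.05, 0, -0.04) [(55.0, 34.5, -25.8), (57.0, 41.2, -19.7), (62.0, 47.5, -12.7)] [-43. -51.  19.  63. 155. 124.]
(-0.05, 0, -0.04) [(59.0, 35.1, -25.0), (69.0, 42.1, -16.7), (84.0, 43.7, -6.0)] [-43. -46.  11.  85. 155. 147.]
(-0.05, 0.03, -0.03) [(38.0, 30.5, -29.0), (21.0, 34.8, -27.4), (6.0, 41.7, -26.1)] [-30. -50.  33.   6. 155.  78.]
(-0.05, 0.03, -0.03) [(37.0, 30.3, -29.3), (21.0, 35.4, -27.7), (6.0, 44.3, -26.2)] [-30. -49.  29.   7. 155.  79.]
```

Close. Four rows of (-0.05, 0, -0.04) should give a lean of about 40 at az about -20.

{"op": "carry_out", "data": {"steps": [[[-0.05,0,-0.04],0,0.093],[[-0.05,0,-0.04],0,0.093],[[-0.05,0,-0.04],0,0.093]]}}

```text
time: 10.32
tool_pos: [0.0102, 0.3452, 0.6863]
tool_rot: [172.0, -32.2, -9.2]
wrist_force: [-0.1, 0.8, 0.1]
finger_gap: 0.0928
finger_force: 0.0
```

```bash
python3 s.py;python3 cmp.py
```

```text
10.32 [-54.7 -52.3  42.2  41.6 155.2  90. ] [0.0102 0.3452 0.6863] [172.  -32.2  -9.2] lean 33.1 az -23.9 y [-0.231 -0.966  0.118] f [-0.1  0.8  0.1] 0.0928 0.0
(-0.01, -0.05, 0.01) [(63.0, 32.3, -17.3), (86.0, 30.8, -11.7), (109.0, 30.3, -7.2)] [-72. -52.  28. 109. 151. 146.]
(-0.01, -0.05, 0.01) [(66.0, 32.9, -17.2), (95.0, 32.0, -13.6), (121.0, 32.3, -12.5)] [-73. -51.  15. 122. 147. 160.]
(-0.05, -0.03, -0.04) [(61.0, 41.8, -15.6), (84.0, 45.4, -8.7), (104.0, 41.7, -1.4)] [-41. -52.  11. 105. 154. 172.]
(-0.05, -0.03, -0.04) [(71.0, 43.3, -13.7), (99.0, 40.2, -2.4), (120.0, 31.8, 23.7)] [-36. -46.  11. 121. 148. 179.]
(-0.05, 0, -0.04) [(44.0, 41.6, -18.2), (51.0, 49.3, -11.2), (62.0, 54.0, -3.5)] [-31. -52.  14.  62. 155. 135.]
(-0.05, 0, -0.04) [(51.0, 43.1, -16.0), (70.0, 50.5, -6.2), (86.0, 46.1, 5.8)] [-30. -49.  11.  87. 155. 162.]
(-0.05, 0.03, -0.03) [(26.0, 37.7, -21.6), (14.0, 43.5, -19.2), (0.0, 49.6, -18.2)] [-19. -52.  27.   1. 155.  83.]
(-0.05, 0.03, -0.03) [(27.0, 38.6, -21.5), (16.0, 47.0, -18.8), (4.0, 55.8, -17.3)] [-19. -52.  21.   4. 155.  85.]
```

{"op": "carry_out", "data": {"steps": [[[-0.05,0.015,-0.035],0,0.093],[[-0.05,0.015,-0.035],0,0.093],[[0,0,0],0,0.093]]}}

```text
time: 10.7
tool_pos: [-0.0837, 0.3037, 0.6929]
tool_rot: [173.6, -34.5, -8.4]
wrist_force: [0.5, -0.4, -0.3]
finger_gap: 0.0927
finger_force: 0.0
```

```bash
python3 s.py
```

```text
10.7 [-39.8 -52.3  41.2  28.1 155.2  89.9] [-0.0837  0.3037  0.6929] [173.6 -34.5  -8.4] lean 35.1 az -19.7 y [-0.208 -0.974  0.092] f [ 0.5 -0.4 -0.3] 0.0927 0.0
```

{"op": "carry_out", "data": {"steps": [[[-0.05,0.015,-0.035],0,0.093],[[-0.05,0.015,-0.035],0,0.093],[[0,0,0],0,0.093]]}}

```text
time: 11.08
tool_pos: [-0.1514, 0.253, 0.6994]
tool_rot: [175.4, -36.8, -8.4]
wrist_force: [0.3, 0.6, 0.3]
finger_gap: 0.0933
finger_force: 0.0
```

```bash
python3 s.py; python3 way.py "0.2 0.2 0.6 8" "0.45 0.28 0.30 8" "0.5 0.25 0.15 4"  "0.587 0.2235 0.03 6" "0.5 0.25 0.15 6" "0.42 0.05 0.35 8" "0.42 -0.31 0.2 8" "0.52 -0.37 0.033 6"
```

```text
11.07 [-27.7 -52.3  39.7  17.  155.2  90. ] [-0.1514  0.253   0.6994] [175.4 -36.8  -8.4] lean 37.1 az -16.0 y [-0.192 -0.979  0.064] f [0.3 0.6 0.3] 0.0933 0.0
0.2 0.2 0.6 8 [ 0.0281 -0.0027  0.0365] [-73. -52.  79.  38. 125.  57.] [0.256 0.148 0.619] (np.float64(36.3), np.float64(-14.2), np.float64(0.04))
0.45 0.28 0.30 8 [-0.0066 -0.0233  0.0432] [-21. -19. 121.  30. 135.  92.] [0.034 0.237 0.42 ] (np.float64(63.1), np.float64(135.5), np.float64(-0.455))
0.5 0.25 0.15 4 [ 0.0515 -0.0298  0.1209] [  4.  23. 137.  58. 127.  92.] [0.057 0.354 0.44 ] (np.float64(114.6), np.float64(135.8), np.float64(-0.258))
0.587 0.2235 0.03 6 [0.0316 0.     0.1093] [ 30. -20.  74.  90. 142.  92.] [-0.186  0.269  0.762] (np.float64(62.5), np.float64(166.2), np.float64(-0.824))
0.5 0.25 0.15 6 [ 0.0297 -0.0254  0.1482] [-21. -52.  55.  58. 124.  65.] [-0.056  0.403  0.767] (np.float64(54.1), np.float64(38.7), np.float64(0.302))
0.42 0.05 0.35 8 [0.0211 0.0285 0.0834] [-50. -27. 129.  69. 148.  74.] [0.131 0.289 0.549] (np.float64(89.9), np.float64(99.9), np.float64(-0.991))
0.42 -0.31 0.2 8 [0.0112 0.0635 0.0682] [-76. -52. 104.  82. 130.  23.] [0.315 0.287 0.601] (np.float64(61.6), np.float64(44.6), np.float64(0.072))
0.52 -0.37 0.033 6 [-0.0169  0.0946  0.1136] [-102.  -34.  104.   55.  133.   55.] [ 0.325 -0.013  0.537] (np.float64(50.9), np.float64(27.5), np.float64(-0.69))
```

```bash
python3 way.py "-0.02 0.183 0.66 4" "0.20 0.066 0.6 5" "0.42 -0.02 0.5 6" "0.45 0.25 0.30 8" "0.517 0.2435 0.137 4" "0.587 0.2235 0.04 4"; python3 - <<'E'
import numpy as np
for n in("side","top"):
    P=np.load(f"c_{n}.npz")["P"].reshape(-1,3);P=P[~np.isnan(P[:,0])]
    print(n)
    for x in np.arange(.30,.72,.03):
        print(round(x,2),[int(1000*np.percentile(s[:,2],98)) if len(s:=P[(abs(P[:,0]-x)<.015)&(abs(P[:,1]-y)<.015)])>3 else -99 for y in np.arange(.14,.42,.03)])
E
```

```text
-0.02 0.183 0.66 4 [0.0222 0.0102 0.0298] [-28. -52.  65.   9. 131.  81.] [0.012 0.166 0.672] (np.float64(36.7), np.float64(-15.9), np.float64(0.062))
0.20 0.066 0.6 5 [0.0235 0.0115 0.0366] [-26. -46.  87.   6. 102.  78.] [0.2   0.066 0.6  ] (np.float64(37.1), np.float64(-16.0), np.float64(0.064))
0.42 -0.02 0.5 6 [0.0207 0.0059 0.0369] [-92. -52.  93.  49. 128.  42.] [0.322 0.088 0.551] (np.float64(36.5), np.float64(-1.6), np.float64(-0.084))
0.45 0.25 0.30 8 [-0.0085 -0.0249  0.031 ] [-108.  -52.   85.   64.  106.   16.] [ 0.413 -0.06   0.717] (np.float64(62.6), np.float64(-31.7), np.float64(0.584))
0.517 0.2435 0.137 4 [-0.0752 -0.0885  0.1182] [-83. -27.  98.  95. 128.  21.] [0.376 0.076 0.735] (np.float64(82.4), np.float64(45.2), np.float64(-0.048))
0.587 0.2235 0.04 4 [-0.0665 -0.0572  0.163 ] [-115.  -27.  114.   95.  155.   52.] [0.286 0.007 0.658] (np.float64(90.3), np.float64(40.4), np.float64(-0.726))
side
0.3 [3, 4, 4, 11, 11, 2, 4, 3, 1, -99]
0.33 [3, 4, 4, 9, 11, 3, 3, 3, 3, -99]
0.36 [3, 3, 4, 4, 10, 4, 3, 4, 3, -99]
0.39 [3, 30, 29, 3, 3, 3, 3, 4, 3, -99]
0.42 [3, 31
[... 233 characters left out ...]
, 48, 49, 49, 3, 3, 3, 3, -99]
0.63 [3, 3, -99, 47, 5, 2, 4, 2, 3, -99]
0.66 [3, 3, 3, 5, 5, 3, 3, 4, 4, -99]
0.69 [3, 2, 2, 3, 4, 3, 3, 3, 3, -99]
top
0.3 [5, 7, 4, 13, 12, 6, 4, 5, 6, -99]
0.33 [5, 5, 6, 11, 13, 5, 5, 6, 4, -99]
0.36 [4, 6, 5, 5, 11, 6, 5, 4, 4, -99]
0.39 [7, 34, 31, 5, 5, 5, 5, 6, 5, -99]
0.42 [29, 34, 35, 6, 5, 6, 5, 6, 4, -99]
0.45 [5, 7, 6, 5, 7, 5, 6, 5, 4, -99]
0.48 [6, 4, 6, 6, 6, 6, 4, 5, 5, -99]
0.51 [5, 6, 6, 5, 5, 5, 5, 5, 5, -99]
0.54 [6, 6, 7, 10, 6, 5, 5, 6, 5, -99]
0.57 [6, 7, 49, 52, 48, 4, 5, 6, 6, -99]
0.6 [5, 7, 52, 51, 50, 5, 6, 5, 5, -99]
0.63 [6, 6, 46, 52, 6, 5, 5, 6, 5, -99]
0.66 [7, 5, 5, 5, 6, 5, 6, 6, 4, -99]
0.69 [6, 3, 6, 7, 5, 6, 6, 6, 4, -99]
```

```bash
for m in "0.197 0.061 0.6 8" "0.193 0.055 0.6 8" "0.205 0.064 0.56 8"; do echo; python3 way.py "$m"  "0.42 -0.065 0.5 6" "0.45 0.25 0.30 8" "0.517 0.2435 0.137 4" "0.587 0.2235 0.04 4" "0.44 -0.34 0.16 8" "0.52 -0.37 0.04 4"; done
```

```text
0.197 0.061 0.6 8 [0.0298 0.0143 0.0391] [-12. -40.  85.  -2.  98.  87.] [0.225 0.049 0.61 ] (np.float64(37.1), np.float64(-16.3), np.float64(0.066))
0.42 -0.065 0.5 6 [0.017  0.0112 0.0366] [-29. -26.  98.   8.  72.  71.] [ 0.424 -0.054  0.501] (np.float64(37.1), np.float64(-16.0), np.float64(0.064))
0.45 0.25 0.30 8 [-0.0169 -0.0394  0.0156] [ 35.  -1. 108. -35.  54. 151.] [0.45 0.25 0.3 ] (np.float64(37.1), np.float64(-16.0), np.float64(0.064))
0.517 0.2435 0.137 4 [-0.0111 -0.0042  0.0425] [ 29.  15. 116. -52.  32. 170.] [0.517 0.243 0.137] (np.float64(37.1), np.float64(-16.0), np.float64(0.064))
0.587 0.2235 0.04 4 [-0.     -0.      0.0304] [ 23.  28. 114. -70.  23. 179.] [0.58  0.224 0.035] (np.float64(35.7), np.float64(-16.3), np.float64(0.131))
0.44 -0.34 0.16 8 [ 0.0036  0.0734 -0.0109] [  9.  32. 132.  -7.  29. 179.] [ 0.248  0.129 -0.089] (np.float64(13.1), np.float64(-156.5), np.float64(0.226))
0.52 -0.37 0.04 4 [0.0878 0.1112 0.0344] [-17.  35. 148.  -7.  49. 179.] [-0.023  0.09   0.022] (np.float64(52.0), np.float64(169.5), np.float64(0.788))

0.193 0.055 0.6 8 [0.0295 
[... 1416 characters left out ...]
151.] [0.45 0.25 0.3 ] (np.float64(37.1), np.float64(-16.0), np.float64(0.064))
0.517 0.2435 0.137 4 [-0.0109 -0.0043  0.0425] [ 29.  15. 116. -52.  32. 170.] [0.517 0.243 0.137] (np.float64(37.1), np.float64(-16.0), np.float64(0.064))
0.587 0.2235 0.04 4 [-0.0001 -0.      0.0303] [ 23.  28. 114. -70.  23. 179.] [0.58  0.224 0.035] (np.float64(35.7), np.float64(-16.3), np.float64(0.131))
0.44 -0.34 0.16 8 [ 0.0037  0.0734 -0.0109] [-14.   8. 148. -38.  28. 179.] [ 0.196 -0.041  0.005] (np.float64(17.2), np.float64(-100.5), np.float64(0.159))
0.52 -0.37 0.04 4 [0.0791 0.0656 0.0536] [-40.   8. 148. -70.  13. 179.] [ 0.261 -0.166  0.015] (np.float64(22.6), np.float64(-71.9), np.float64(0.073))
```

```bash
cat > feas.py <<'E'
from d import *
def pose(L,az,flip=0):
    z=np.array([np.sin(np.radians(L))*np.cos(np.radians(az)),np.sin(np.radians(L))*np.sin(np.radians(az)),-np.cos(np.radians(L))])
    y=np.array([np.sin(np.radians(az)),-np.cos(np.radians(az)),0])*(1-2*flip);x=np.cross(y,z)
    return Ro.from_matrix(np.stack([x,y,z],1))
def sol(P,R):
    b=None
    for q4 in(-50,0,50,100,150):
        for q5 in (25,60):
            j=np.degrees(np.arctan2(P[1],P[0]))-10
            q=ik(np.array(P),R,np.array([j,20,110,q4,q5,0 if R.as_matrix()[1,1]>0 else 90.]),1)
            e=np.linalg.norm(FK(q)[0]-P)+.3*(FK(q)[1].inv()*R).magnitude()
            if b is None or e<b[0]: b=(e,q)
    return b
if __name__=="__main__":
    for nm,P in(("tin",(.587,.2235,.04)),("tinup",(.55,.235,.10)),("shelf",(.52,-.37,.04)),("shelf6",(.52,-.37,.06)),("temp",(.47,.29,.04))):
        for L in(33,37,40):
            for az in(-24,-16,-10):
                o=[]
                for f in(0,1):
                    e,q=sol(P,pose(L,az,f));o.append((round(float(e)*1000,1),q.round(0).astype(int).tolist()))
                print(nm,L,az,o)
E
python3 feas.py
```

```text
tin 33 -24 [(14.2, [23, 28, 108, -51, 30, 179]), (0.0, [24, 29, 109, -54, 30, 3])]
tin 33 -16 [(0.0, [21, 28, 112, -57, 23, 178]), (0.0, [21, 28, 112, -57, 23, -2])]
tin 33 -10 [(0.0, [19, 27, 114, -59, 18, 172]), (0.0, [19, 27, 114, -58, 18, -8])]
tin 37 -24 [(53.4, [23, 27, 107, -53, 32, 179]), (0.0, [25, 30, 111, -66, 30, 16])]
tin 37 -16 [(36.6, [22, 26, 111, -59, 24, 179]), (7.8, [23, 28, 113, -70, 24, 11])]
tin 37 -10 [(27.6, [20, 25, 114, -65, 19, 179]), (17.9, [21, 26, 115, -70, 19, 4])]
tin 40 -24 [(82.5, [23, 26, 106, -54, 33, 179]), (14.0, [27, 30, 111, -70, 32, 20])]
tin 40 -16 [(52.1, [21, 32, 121, 250, 23, -129]), (35.7, [24, 27, 112, -70, 26, 12])]
tin 40 -10 [(24.9, [20, 29, 121, 250, 20, -135]), (24.9, [20, 29, 121, 250, 20, 45])]
tinup 33 -24 [(0.0, [27, 22, 110, -46, 36, 176]), (0.0, [27, 22, 110, -46, 36, -4])]
tinup 33 -16 [(0.0, [24, 20, 113, -46, 29, 168]), (0.0, [24, 20, 113, -46, 29, -12])]
tinup 33 -10 [(0.0, [22, 19, 115, -45, 24, 160]), (0.0, [22, 19, 115, -45, 24, -20])]
tinup 37 -24 [(28.8, [27, 21, 110, -50, 36, 179]), (0.0, [28, 22, 112, -56, 35, 7])]

[... 2053 characters left out ...]
, 35, 17])]
temp 33 -16 [(46.3, [33, 21, 115, -49, 31, 179]), (0.0, [36, 25, 118, -61, 29, 14])]
temp 33 -10 [(31.8, [32, 21, 118, -54, 26, 179]), (0.0, [34, 24, 120, -65, 25, 12])]
temp 37 -24 [(108.7, [33, 20, 110, -46, 40, 179]), (0.0, [40, 28, 116, -64, 37, 27])]
temp 37 -16 [(84.4, [33, 19, 114, -51, 33, 179]), (5.5, [38, 26, 119, -70, 31, 25])]
temp 37 -10 [(62.6, [31, 29, 129, 250, 24, -124]), (22.3, [36, 23, 120, -70, 27, 18])]
temp 40 -24 [(120.5, [32, 35, 129, 250, 33, -109]), (0.0, [41, 29, 116, -70, 39, 34])]
temp 40 -16 [(78.5, [33, 31, 129, 250, 30, -117]), (29.1, [40, 25, 118, -70, 34, 26])]
temp 40 -10 [(48.6, [33, 29, 129, 250, 28, -122]), (47.7, [39, 22, 119, -70, 31, 19])]
```

{"op": "carry_out", "data": {"steps": [[[0.0276,0.0135,0.0436],0,0.093],[[0.0276,0.0135,0.0436],0,0.093],[[0.0276,0.0135,0.0436],0,0.093],[[0.0276,0.0135,0.0436],0,0.093],[[0.0276,0.0135,0.0436],0,0.093],[[0.0276,0.0135,0.0436],0,0.093],[[0.0276,0.0135,0.0436],0,0.093],[[0.0276,0.0135,0.0436],0,0.093]]}}

```text
time: 12.08
tool_pos: [0.2082, 0.0597, 0.5823]
tool_rot: [175.9, -35.4, -9.0]
wrist_force: [-0.0, -0.5, 0.7]
finger_gap: 0.0927
finger_force: 0.0
```

```bash
python3 s.py; python3 way.py "0.42 -0.065 0.5 6" "0.45 0.25 0.30 8"
```

```text
12.07 [-24.3 -44.7  88.9   4.9 100.4  78.4] [0.2082 0.0597 0.5823] [175.9 -35.4  -9. ] lean 35.7 az -16.0 y [-0.197 -0.979  0.058] f [-0.  -0.5  0.7] 0.0927 0.0
0.42 -0.065 0.5 6 [0.0231 0.0126 0.0343] [-31. -25.  97.   9.  74.  70.] [ 0.421 -0.062  0.5  ] (np.float64(35.7), np.float64(-16.0), np.float64(0.058))
0.45 0.25 0.30 8 [-0.0166 -0.0404  0.016 ] [ 34.  -1. 107. -33.  55. 149.] [0.45 0.25 0.3 ] (np.float64(35.7), np.float64(-16.0), np.float64(0.058))
```

{"op": "carry_out", "data": {"steps": [[[0.0231,0.0126,0.0343],0,0.093],[[0.0231,0.0126,0.0343],0,0.093],[[0.0231,0.0126,0.0343],0,0.093],[[0.0231,0.0126,0.0343],0,0.093],[[0.0231,0.0126,0.0343],0,0.093],[[0.0231,0.0126,0.0343],0,0.093],[[0,0,0],-10.25,0.093],[[0,0,0],-10.25,0.093]]}}

```text
time: 13.08
tool_pos: [0.4202, -0.0623, 0.4997]
tool_rot: [162.3, -31.3, 15.4]
wrist_force: [0.3, 0.4, 1.1]
finger_gap: 0.0931
finger_force: 0.0
```

{"op": "carry_out", "data": {"steps": [[[0,0,0],-10.25,0.093],[[0,0,0],-10.25,0.093],[[0,0,0],-10.25,0.093],[[0,0,0],-10.25,0.093],[[0,0,0],-10.25,0.093],[[0,0,0],-10.25,0.093],[[0,0,0],-10.25,0.093],[[0,0,0],-10.25,0.093]]}}

```text
time: 14.08
tool_pos: [0.4198, -0.0619, 0.5005]
tool_rot: [145.9, 10.7, 89.1]
wrist_force: [0.8, 0.0, 0.2]
finger_gap: 0.0929
finger_force: 0.0
```

{"op": "carry_out", "data": {"steps": [[[0,0,0],-10.25,0.093],[[0,0,0],-10.25,0.093],[[0,0,0],-10.25,0.093],[[0,0,0],-10.25,0.093],[[0,0,0],-10.25,0.093],[[0,0,0],-10.25,0.093],[[0,0,0],-10.25,0.093]]}}

```text
time: 14.95
tool_pos: [0.4198, -0.062, 0.5005]
tool_rot: [-179.7, 35.6, 164.3]
wrist_force: [0.5, -0.2, -0.0]
finger_gap: 0.0931
finger_force: 0.0
```

```bash
python3 s.py; python3 way.py "0.45 0.25 0.26 8"  "0.5175 0.2435 0.14 4" "0.587 0.2235 0.042 4"; python3 m.py e | grep -E "mat|lid|tape"
```

```text
14.95 [ -30.8  -25.1   96.6    8.8   74.  -104.8] [ 0.4198 -0.062   0.5005] [-179.7   35.6  164.3] lean 35.6 az -16.2 y [ 0.274  0.962 -0.004] f [ 0.5 -0.2 -0. ] 0.0931 0.0
0.45 0.25 0.26 8 [0.0231 0.0387 0.0202] [ 34.   1. 111. -36.  50. -21.] [0.45 0.25 0.26] (np.float64(35.6), np.float64(-16.2), np.float64(-0.004))
0.5175 0.2435 0.14 4 [0.0039 0.0031 0.0342] [ 28.  15. 115. -48.  33.  -9.] [0.518 0.243 0.14 ] (np.float64(35.6), np.float64(-16.2), np.float64(-0.004))
0.587 0.2235 0.042 4 [-0.0004  0.0001  0.0304] [ 22.  28. 113. -67.  23.   7.] [0.587 0.224 0.042] (np.float64(35.6), np.float64(-16.2), np.float64(-0.004))
side tape 368 [ 511. -368.] [45. 59.] 77.4 z [0.017 0.05  0.07 ] mean [ 0.5072 -0.3595  0.047 ]
side tapetop 181 [ 511. -368.] [44. 59.] 76.6 z [0.053 0.064 0.07 ] mean [ 0.5093 -0.3644  0.0628]
side bluemat 115 [ 498. -365.] [90. 53.] 49.8 z [-0.     0.003  0.007] mean [ 0.4999 -0.3543  0.0031]
side ymat 450 [583. 230.] [103.  84.] 42.2 z [-0.     0.003  0.007] mean [0.5772 0.2366 0.0034]
side tinlid 488 [586. 225.] [65. 66.] 34.0 z [0.042 0.046 0.049] mean [0.5851 0.2259 0.0458]
top tape 208 [ 513. -370.] [38. 64.] 76.5 z [0.044 0.066 0.072] mean [ 0.5122 -0.3686  0.0629]
top tapetop 215 [ 512. -371.] [39. 64.] 78.1 z [0.054 0.066 0.072] mean [ 0.5086 -0.3686  0.0648]
top bluemat 1
top ymat 301 [586. 219.] [93. 99.] 22.3 z [-0.     0.004  0.008] mean [0.5746 0.215  0.0038]
top tinlid 367 [588. 221.] [66. 67.] 60.4 z [0.043 0.048 0.051] mean [0.5862 0.2218 0.0475]
```

{"op": "carry_out", "data": {"steps": [[[0.0231,0.0387,0.0202],0,0.093],[[0.0231,0.0387,0.0202],0,0.093],[[0.0231,0.0387,0.0202],0,0.093],[[0.0231,0.0387,0.0202],0,0.093],[[0.0231,0.0387,0.0202],0,0.093],[[0.0231,0.0387,0.0202],0,0.093],[[0.0231,0.0387,0.0202],0,0.093],[[0.0231,0.0387,0.0202],0,0.093]]}}

```text
time: 16.05
tool_pos: [0.4509, 0.2519, 0.2599]
tool_rot: [-179.9, 35.6, 163.8]
wrist_force: [1.5, -0.1, 0.7]
finger_gap: 0.0931
finger_force: 0.0
```

{"op": "carry_out", "data": {"steps": [[[0.004,0.003,0.034],0,0.093],[[0.004,0.003,0.034],0,0.093],[[0.004,0.003,0.034],0,0.093],[[0.004,0.003,0.034],0,0.093],[[0,0,0],0,0.093]]}}

```text
time: 16.68
tool_pos: [0.5173, 0.242, 0.1387]
tool_rot: [-179.6, 35.4, 164.0]
wrist_force: [-0.1, 0.6, -0.8]
finger_gap: 0.0929
finger_force: 0.0
```

```bash
python3 way.py  "0.587 0.223 0.042 6"; python3 s.py
```

```text
0.587 0.223 0.042 6 [-0.0005  0.0003  0.0201] [ 22.  28. 113. -66.  24.   7.] [0.587 0.223 0.042] (np.float64(35.4), np.float64(-16.8), np.float64(-0.006))
16.68 [ 28.3  14.8 114.5 -47.8  33.6  -8.8] [0.5173 0.242  0.1387] [-179.6   35.4  164. ] lean 35.4 az -16.8 y [ 0.281  0.96  -0.006] f [-0.1  0.6 -0.8] 0.0929 0.0
```

{"op": "carry_out", "data": {"steps": [[[-0.0005,0,0.0201],0,0.093],[[-0.0005,0,0.0201],0,0.093],[[-0.0005,0,0.0201],0,0.093],[[-0.0005,0,0.0201],0,0.093],[[-0.0005,0,0.0201],0,0.093],[[-0.0005,0,0.0201],0,0.093]]}}

```text
time: 17.42
tool_pos: [0.5888, 0.2236, 0.0472]
tool_rot: [-179.9, 35.8, 163.9]
wrist_force: [0.1, 0.7, 0.5]
finger_gap: 0.0931
finger_force: 0.0
```

{"op": "carry_out", "data": {"steps": [[[0,0,0],0,0.05],[[0,0,0],0,0.05],[[0,0,0],0,0.05],[[0,0,0],0,0.05],[[0,0,0],0,0.05]], "newtons": 12}}

```text
time: 18.05
tool_pos: [0.5881, 0.2243, 0.0474]
tool_rot: [-179.8, 35.8, 164.2]
wrist_force: [-3.6, -1.6, 6.7]
finger_gap: 0.0654
finger_force: 12.0
```

```bash
python3 s.py; python3 way.py  "0.55 0.24 0.12 5" "0.475 0.285 0.12 4" "0.475 0.285 0.045 4"
```

```text
18.05 [ 22.3  27.3 113.2 -66.   23.5   6.6] [0.5881 0.2243 0.0474] [-179.8   35.8  164.2] lean 35.8 az -16.2 y [ 0.274  0.962 -0.003] f [-3.6 -1.6  6.7] 0.0654 12.002614973098389
0.55 0.24 0.12 5 [-0.0019  0.0009 -0.0166] [ 26.  18. 113. -51.  31.  -8.] [0.55 0.24 0.12] (np.float64(35.8), np.float64(-16.2), np.float64(-0.003))
0.475 0.285 0.12 4 [ 0.0172  0.0057 -0.0123] [ 36.  17. 116. -52.  36.   3.] [0.475 0.285 0.12 ] (np.float64(35.8), np.float64(-16.2), np.float64(-0.003))
0.475 0.285 0.045 4 [0.0109 0.     0.0152] [ 36.  25. 119. -68.  30.  21.] [0.475 0.285 0.045] (np.float64(35.8), np.float64(-16.2), np.float64(-0.003))
```

{"op": "carry_out", "data": {"steps": [[[-0.006,0,-0.008],0,0.05],[[-0.012,0,-0.016],0,0.05],[[-0.012,0,-0.016],0,0.05],[[0,0,0],0,0.05]]}}

```text
time: 18.55
tool_pos: [0.5897, 0.2248, 0.0979]
tool_rot: [-179.9, 35.9, 164.1]
wrist_force: [0.1, 0.2, -1.2]
finger_gap: 0.065
finger_force: 12.0
```

```bash
python3 s.py; python3 way.py "0.475 0.285 0.10 5" "0.475 0.285 0.046 5"
```

```text
18.55 [ 22.3  22.3 111.1 -53.1  27.   -7.7] [0.5897 0.2248 0.0979] [-179.9   35.9  164.1] lean 35.9 az -16.0 y [ 0.274  0.962 -0.001] f [ 0.1  0.2 -1.2] 0.065 11.970246301498264
0.475 0.285 0.10 5 [ 0.0203  0.0053 -0.0152] [ 36.  19. 117. -56.  34.   7.] [0.475 0.285 0.1  ] (np.float64(35.9), np.float64(-16.0), np.float64(-0.001))
0.475 0.285 0.046 5 [0.0063 0.     0.0087] [ 36.  25. 119. -68.  30.  21.] [0.475 0.285 0.046] (np.float64(35.9), np.float64(-16.0), np.float64(-0.001))
```

{"op": "carry_out", "data": {"steps": [[[0.0203,0.0053,-0.0152],0,0.05],[[0.0203,0.0053,-0.0152],0,0.05],[[0.0203,0.0053,-0.0152],0,0.05],[[0.0203,0.0053,-0.0152],0,0.05],[[0.0203,0.0053,-0.0152],0,0.05],[[0.012,0,0.016],0,0.05],[[0.009,0,0.012],0,0.05],[[0,0,0],0,0.05]]}}

```text
time: 19.55
tool_pos: [0.4723, 0.2838, 0.0614]
tool_rot: [-179.5, 35.6, 164.4]
wrist_force: [-0.8, -0.0, -2.3]
finger_gap: 0.0652
finger_force: 12.0
```

```bash
python3 s.py 0.475 0.285 0.045; python3 m.py f | grep ymat; python3 - <<'E'
import cv2,numpy as np
C=np.hstack([cv2.resize(cv2.imread(f"pics/f_{n}.png")[y:y+120,x:x+120],(400,400),interpolation=cv2.INTER_CUBIC) for n,x,y in(("side",170,240),("top",160,180))])
cv2.imwrite("pics/f.png",C)
E
```

```text
19.55 [ 36.2  22.7 118.6 -63.3  31.2  15.7] [0.4723 0.2838 0.0614] [-179.5   35.6  164.4] lean 35.6 az -16.4 y [ 0.274  0.962 -0.007] f [-0.8 -0.  -2.3] 0.0652 11.970774564397288
shift in tool axes [0.0077 0.002  0.0147]
side ymat 1045 [590. 222.] [101. 104.] 11.5 z [-0.     0.003  0.006] mean [0.5886 0.2244 0.0031]
top ymat 746 [588. 221.] [100. 100.] 3.4 z [0.    0.004 0.008] mean [0.5875 0.2212 0.0042]
```

View pics/f.png

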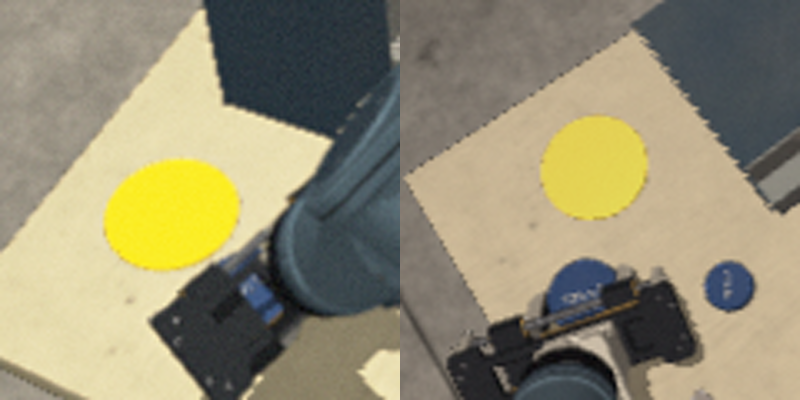

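The yellow mat is now clear, centred at (0.588, 0.2225). The tin hangs level in the gripper. Lowering it onto the free spot.

{"op": "carry_out", "data": {"steps": [[[0.004,0,0.0055],0,0.05],[[0.003,0,0.004],0,0.05],[[0.0015,0,0.002],0,0.05],[[0.0008,0,0.001],0,0.05],[[0,0,0],0,0.05]]}}

```text
time: 20.27
tool_pos: [0.4734, 0.2845, 0.0479]
tool_rot: [-179.7, 35.7, 164.2]
wrist_force: [-0.1, -0.0, -1.3]
finger_gap: 0.0649
finger_force: 12.0
```

{"op": "carry_out", "data": {"steps": [[[0.0009,0,0.0012],0,0.05],[[0.0009,0,0.0012],0,0.05],[[0.0006,0,0.0008],0,0.05],[[0,0,0],0,0.05]]}}

```text
time: 20.78
tool_pos: [0.4735, 0.2845, 0.0444]
tool_rot: [-179.7, 35.8, 164.2]
wrist_force: [-0.8, -0.7, 2.5]
finger_gap: 0.0655
finger_force: 12.0
```

{"op": "carry_out", "data": {"steps": [[[0,0,0],0,0.075],[[0,0,0],0,0.093],[[0,0,0],0,0.093],[[0,0,-0.02],0,0.093],[[0,0,-0.04],0,0.093],[[0,0,-0.05],0,0.093],[[0,0,-0.05],0,0.093],[[0,0,-0.05],0,0.093]]}}

```text
time: 21.78
tool_pos: [0.3544, 0.3187, 0.2157]
tool_rot: [-179.8, 35.7, 164.2]
wrist_force: [-0.2, 0.6, -0.0]
finger_gap: 0.0931
finger_force: 0.0
```

```bash
cat > tp.py <<'E'
from h import *
shoot("g")
for n in("side","top"):
    z=np.load(f"g_{n}.npz");P=z["P"];X,Y,Z=P[...,0],P[...,1],P[...,2]
    for nm,c,r,lo,hi in(("tin",(.4735,.2845),.06,.036,.055),("tapetop",(.51,-.365),.09,.054,.08)):
        q=P[(np.hypot(X-c[0],Y-c[1])<r)&(Z>lo)&(Z<hi)]
        if len(q)>8:
            b=cv2.minAreaRect((q[:,:2]*1000).astype(np.float32));print(n,nm,len(q),np.round(b[0]),np.round(b[1]),round(b[2],1))
E
python3 tp.py; python3 s.py; python3 way.py "0.36 0.20 0.30 4" "0.36 -0.15 0.30 8" "0.40 -0.32 0.22 5"
```

```text
side tin 406 [480. 289.] [52. 67.] 30.5
side tapetop 165 [ 511. -369.] [45. 57.] 75.2
top tin 398 [473. 284.] [66. 66.] 29.5
top tapetop 208 [ 512. -371.] [40. 60.] 75.6
21.88 [ 51.4   4.8 113.3 -41.7  54.2  -0. ] [0.3551 0.3212 0.2189] [179.7  35.9 164.1] lean 35.9 az -15.4 y [0.271 0.962 0.004] f [0.9 0.4 0.3] 0.0929 0.0
0.36 0.20 0.30 4 [-0.0196 -0.0287 -0.011 ] [ 36. -13. 117. -33.  57. -24.] [0.36 0.2  0.3 ] (np.float64(35.9), np.float64(-15.4), np.float64(0.004))
0.36 -0.15 0.30 8 [-0.0097 -0.0421  0.0068] [ -57.  -33.  127.   27.   61. -139.] [ 0.36  -0.103  0.3  ] (np.float64(35.9), np.float64(-15.4), np.float64(0.004))
0.40 -0.32 0.22 5 [-0.0065 -0.0396  0.0243] [ -72.   -3.  122.   41.   48. -170.] [ 0.4  -0.32  0.22] (np.float64(35.9), np.float64(-15.4), np.float64(0.004))
```

```bash
python3 way.py "0.42 0.05 0.30 8" "0.40 -0.26 0.26 8"
```

```text
0.42 0.05 0.30 8 [-0.0198 -0.0304  0.0017] [ -2. -20. 122. -11.  44. -70.] [0.42 0.05 0.3 ] (np.float64(35.9), np.float64(-15.4), np.float64(0.004))
0.40 -0.26 0.26 8 [-0.0037 -0.038   0.0087] [ -68.  -12.  122.   36.   52. -160.] [ 0.4  -0.26  0.26] (np.float64(35.9), np.float64(-15.4), np.float64(0.004))
```

{"op": "carry_out", "data": {"steps": [[[-0.0198,-0.0304,0.0017],0,0.093],[[-0.0198,-0.0304,0.0017],0,0.093],[[-0.0198,-0.0304,0.0017],0,0.093],[[-0.0198,-0.0304,0.0017],0,0.093],[[-0.0198,-0.0304,0.0017],0,0.093],[[-0.0198,-0.0304,0.0017],0,0.093],[[-0.0198,-0.0304,0.0017],0,0.093],[[-0.0198,-0.0304,0.0017],0,0.093]]}}

```text
time: 22.88
tool_pos: [0.4201, 0.0461, 0.2962]
tool_rot: [-179.7, 35.7, 164.2]
wrist_force: [-0.6, -0.2, -0.6]
finger_gap: 0.0927
finger_force: 0.0
```

{"op": "carry_out", "data": {"steps": [[[-0.0037,-0.038,0.0087],0,0.093],[[-0.0037,-0.038,0.0087],0,0.093],[[-0.0037,-0.038,0.0087],0,0.093],[[-0.0037,-0.038,0.0087],0,0.093],[[-0.0037,-0.038,0.0087],0,0.093],[[-0.0037,-0.038,0.0087],0,0.093],[[-0.0037,-0.038,0.0087],0,0.093],[[0,0,0],10.6,0.093]]}}

```text
time: 23.88
tool_pos: [0.4004, -0.2273, 0.262]
tool_rot: [172.6, 34.9, 150.7]
wrist_force: [0.8, 1.0, -0.0]
finger_gap: 0.0927
finger_force: 0.0
```

{"op": "carry_out", "data": {"steps": [[[0,0,0],10.6,0.093],[[0,0,0],10.6,0.093],[[0,0,0],10.6,0.093],[[0,0,0],10.6,0.093],[[0,0,0],10.6,0.093],[[0,0,0],10.6,0.093],[[0,0,0],10.6,0.093],[[0,0,0],10.6,0.093]]}}

```text
time: 24.88
tool_pos: [0.4009, -0.2241, 0.2621]
tool_rot: [144.5, -3.2, 69.3]
wrist_force: [-0.2, -0.5, 0.3]
finger_gap: 0.0929
finger_force: 0.0
```

{"op": "carry_out", "data": {"steps": [[[0,0,0],10.6,0.093],[[0,0,0],10.6,0.093],[[0,0,0],10.6,0.093],[[0,0,0],10.6,0.093],[[0,0,0],10.6,0.093],[[0,0,0],10.6,0.093],[[0,0,0],10.6,0.093],[[0,0,0],10.4,0.093]]}}

```text
time: 25.88
tool_pos: [0.401, -0.224, 0.2621]
tool_rot: [-179.9, -35.6, -16.3]
wrist_force: [0.2, 0.8, 1.1]
finger_gap: 0.0929
finger_force: 0.0
```

```bash
python3 s.py; python3 way.py "0.421 -0.341 0.172 5" "0.511 -0.366 0.046 6"; python3 - <<'E'
from h import *
for n in("side","top"):
  z=np.load(f"g_{n}.npz");P=z["P"].reshape(-1,3);im=z["im"].reshape(-1,3)
  m=(np.hypot(P[:,0]-.51,P[:,1]+.367)<.07)&(P[:,2]>.012)&(P[:,2]<.08)
  a=np.radians(-12.5);u=np.array([np.cos(a),np.sin(a)]);v=np.array([-np.sin(a),np.cos(a)])
  q=P[m][:,:2]-[.51,-.367];print(n,(np.percentile(q@u,[1,99])*1000).round(),(np.percentile(q@v,[1,99])*1000).round())
  for lo,hi in((.012,.03),(.03,.05),(.05,.08)):
    mm=m&(P[:,2]>lo)&(P[:,2]<hi);q=P[mm][:,:2]-[.51,-.367];
    if mm.sum()>5: print(lo,mm.sum(),(np.percentile(q@u,[1,99])*1000).round(),(np.percentile(q@v,[1,99])*1000).round(),im[mm].mean(0).round())
E
```

```text
25.88 [-63.7 -15.6 124.   33.5  51.   25.9] [ 0.401  -0.224   0.2621] [-179.9  -35.6  -16.3] lean 35.6 az -16.2 y [-0.281 -0.96  -0.001] f [0.2 0.8 1.1] 0.0929 0.0
0.421 -0.341 0.172 5 [-0.002   0.0213  0.0207] [-69.   4. 122.  46.  40.   5.] [ 0.421 -0.341  0.172] (np.float64(35.6), np.float64(-16.2), np.float64(-0.001))
0.511 -0.366 0.046 6 [ 0.0004 -0.0002  0.0261] [-59.  25. 119.  71.  25. -16.] [ 0.511 -0.366  0.046] (np.float64(35.6), np.float64(-16.2), np.float64(-0.001))
side [-29.  29.] [-21.  21.]
0.012 83 [-29.  28.] [-17.  20.] [ 22.  92. 117.]
0.03 101 [-29.  27.] [-17.  22.] [ 20.  94. 118.]
0.05 193 [-27.  30.] [-23.  20.] [ 25.  96. 120.]
top [-29.  55.] [-22.  18.]
0.012 58 [-29.  56.] [-16.  18.] [63. 81. 94.]
0.03 60 [-29.  40.] [-17.  18.] [ 56.  84. 101.]
0.05 221 [-28.  32.] [-23.  16.] [ 58.  94. 116.]
```

```bash
python3 way.py "0.4265 -0.345 0.172 5" "0.5135 -0.370 0.045 6"
```

```text
0.4265 -0.345 0.172 5 [-0.001   0.0218  0.0214] [-69.   5. 121.  46.  40.   5.] [ 0.426 -0.345  0.172] (np.float64(35.6), np.float64(-16.2), np.float64(-0.001))
0.5135 -0.370 0.045 6 [-0.0001 -0.      0.026 ] [-59.  25. 118.  70.  25. -15.] [ 0.513 -0.37   0.045] (np.float64(35.6), np.float64(-16.2), np.float64(-0.001))
```

{"op": "carry_out", "data": {"steps": [[[-0.001,0.0218,0.0214],0,0.093],[[-0.001,0.0218,0.0214],0,0.093],[[-0.001,0.0218,0.0214],0,0.093],[[-0.001,0.0218,0.0214],0,0.093],[[-0.001,0.0218,0.0214],0,0.093],[[0,0,0],0,0.093]]}}

```text
time: 26.62
tool_pos: [0.4269, -0.3457, 0.1715]
tool_rot: [180.0, -35.5, -16.0]
wrist_force: [-0.2, -0.1, 0.5]
finger_gap: 0.0927
finger_force: 0.0
```

```bash
python3 s.py 0.5135 -0.370 0.045
```

```text
26.62 [-68.6   4.9 121.2  45.7  40.1   5.1] [ 0.4269 -0.3457  0.1715] [180.  -35.5 -16. ] lean 35.5 az -16.1 y [-0.277 -0.961  0.   ] f [-0.2 -0.1  0.5] 0.0927 0.0
shift in tool axes [-0.0004 -0.0007  0.1552]
```

{"op": "carry_out", "data": {"steps": [[[0,0,0.026],0,0.093],[[0,0,0.026],0,0.093],[[0,0,0.026],0,0.093],[[0,0,0.026],0,0.093],[[0,0,0.026],0,0.093],[[0,-0.0005,0.0252],0,0.093],[[0,0,0],0,0.093]]}}

```text
time: 27.5
tool_pos: [0.5149, -0.3684, 0.0469]
tool_rot: [179.9, -35.6, -15.8]
wrist_force: [-0.1, -0.5, 0.3]
finger_gap: 0.0932
finger_force: 0.0
```

{"op": "carry_out", "data": {"steps": [[[0,0,0],0,0.06],[[0,0,0],0,0.05],[[0,0,0],0,0.04],[[0,0,0],0,0.03],[[0,0,0],0,0.025],[[0,0,0],0,0.025],[[0,0,0],0,0.025]], "newtons": 20}}

```text
time: 28.38
tool_pos: [0.5152, -0.3698, 0.0482]
tool_rot: [179.7, -35.8, -15.8]
wrist_force: [-0.2, -1.3, 0.8]
finger_gap: 0.0389
finger_force: 19.1
```

```bash
python3 s.py
```

```text
28.38 [-58.7  24.9 118.   69.7  24.9 -14.8] [ 0.5152 -0.3698  0.0482] [179.7 -35.8 -15.8] lean 35.8 az -16.2 y [-0.274 -0.962  0.004] f [-0.2 -1.3  0.8] 0.0389 19.129174752160907
```

{"op": "carry_out", "data": {"steps": [[[0.003,0,-0.004],0,0.025],[[0.004,0,-0.0057],0,0.025],[[0,0,-0.02],0,0.025],[[0,0,-0.025],0,0.025],[[0,0,-0.025],0,0.025],[[0,0,-0.025],0,0.025],[[0,0,-0.025],0,0.025],[[0,0,0],0,0.025]]}}

```text
time: 29.38
tool_pos: [0.4475, -0.3505, 0.1588]
tool_rot: [179.6, -35.8, -15.7]
wrist_force: [0.6, -0.4, -2.3]
finger_gap: 0.0384
finger_force: 19.5
```

```bash
python3 s.py; python3 m.py i | grep -E "bluemat"; python3 way.py "0.40 -0.20 0.28 5" "0.42 0.05 0.30 8" "0.48 0.20 0.2 6" "0.585 0.2225 0.10 5" "0.585 0.2225 0.049 4"
python3 - <<'E'
from h import *
from scipy.optimize import least_squares
for n in("side","top"):
  z=np.load(f"i_{n}.npz");P=z["P"];im=z["im"];h=cv2.cvtColor(im,cv2.COLOR_BGR2HSV)
  m=(h[...,0]>95)&(h[...,0]<130)&(h[...,1]>110)&(P[...,2]<.012)&(np.hypot(P[...,0]-.52,P[...,1]+.375)<.1)
  q=P[m][:,:2]
  if len(q)>10: c,r=cv2.minEnclosingCircle((q*1000).astype(np.float32));print(n,len(q),np.round(c),round(r))
C=np.hstack([cv2.resize(cv2.imread(f"pics/i_{n}.png")[y:y+110,x:x+110],(400,400),interpolation=cv2.INTER_CUBIC) for n,x,y in(("side",300,110),("top",330,90))])
cv2.imwrite("pics/i.png",C)
E
```

```text
29.38 [-65.9   7.8 120.3  47.8  37.    4.5] [ 0.4475 -0.3505  0.1588] [179.6 -35.8 -15.7] lean 35.8 az -16.4 y [-0.275 -0.962  0.006] f [ 0.6 -0.4 -2.3] 0.0384 19.4947048695758
side bluemat 361 [ 510. -380.] [ 72. 100.] 21.4 z [-0.     0.003  0.007] mean [ 0.5121 -0.378   0.0033]
top bluemat 15 [ 565. -378.] [10. 37.] 6.0 z [0.002 0.005 0.007] mean [ 0.5646 -0.3752  0.0048]
0.40 -0.20 0.28 5 [ 0.0003 -0.0261 -0.0302] [-61. -19. 123.  31.  53.  30.] [ 0.4  -0.2   0.28] (np.float64(35.7), np.float64(-16.2), np.float64(0.004))
0.42 0.05 0.30 8 [-0.0035 -0.0308 -0.0057] [ -1. -20. 121. -13.  45. 111.] [0.42 0.05 0.3 ] (np.float64(35.7), np.float64(-16.2), np.float64(0.004))
0.48 0.20 0.2 6 [-0.0074 -0.0268  0.015 ] [ 25.   4. 118. -40.  37. 159.] [0.48 0.2  0.2 ] (np.float64(35.7), np.float64(-16.2), np.float64(0.004))
0.585 0.2225 0.10 5 [ 0.0037 -0.0101  0.0273] [ 22.  22. 112. -53.  27. 172.] [0.585 0.222 0.1  ] (np.float64(35.7), np.float64(-16.2), np.float64(0.004))
0.585 0.2225 0.049 4 [-0.0075 -0.0001  0.0104] [ 22.  27. 114. -66.  24. 179.] [0.585 0.223 0.049] (np.float64(35.7), np.float64(-16.2), np.float64(0.081))
side 372 [ 520. -377.] 52
top 42 [ 557. -377.] 27
```

View pics/i.png

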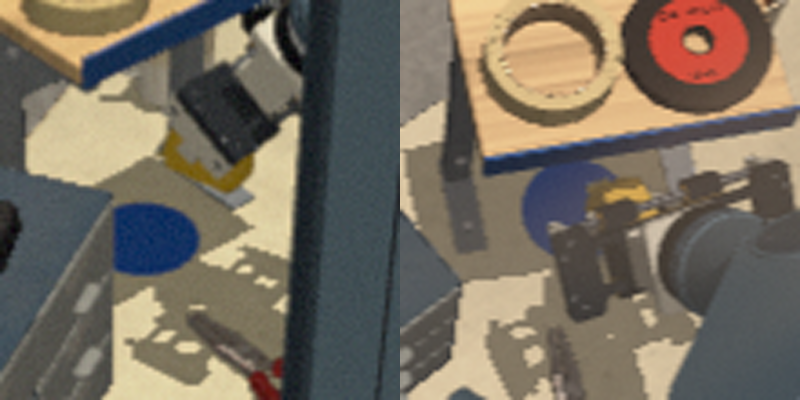

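The side crop shows the tape measure held clear of the shelf and the blue mat free, centred at (0.520, -0.377). Carrying the tape to the left.

{"op": "carry_out", "data": {"steps": [[[0.0003,-0.0261,-0.0302],0,0.025],[[0.0003,-0.0261,-0.0302],0,0.025],[[0.0003,-0.0261,-0.0302],0,0.025],[[0.0003,-0.0261,-0.0302],0,0.025],[[0.0003,-0.0261,-0.0302],0,0.025]]}}

```text
time: 30.1
tool_pos: [0.3998, -0.1989, 0.28]
tool_rot: [179.9, -35.6, -15.8]
wrist_force: [1.0, 0.1, -1.1]
finger_gap: 0.0384
finger_force: 19.6
```

{"op": "carry_out", "data": {"steps": [[[-0.0035,-0.0308,-0.0057],0,0.025],[[-0.0035,-0.0308,-0.0057],0,0.025],[[-0.0035,-0.0308,-0.0057],0,0.025],[[-0.0035,-0.0308,-0.0057],0,0.025],[[-0.0035,-0.0308,-0.0057],0,0.025],[[-0.0035,-0.0308,-0.0057],0,0.025],[[-0.0035,-0.0308,-0.0057],0,0.025],[[-0.0035,-0.0308,-0.0057],0,0.025]]}}

```text
time: 31.1
tool_pos: [0.4198, 0.0521, 0.2989]
tool_rot: [179.8, -35.6, -15.7]
wrist_force: [1.7, -0.5, -1.5]
finger_gap: 0.0384
finger_force: 19.6
```

{"op": "carry_out", "data": {"steps": [[[-0.0074,-0.0268,0.015],0,0.025],[[-0.0074,-0.0268,0.015],0,0.025],[[-0.0074,-0.0268,0.015],0,0.025],[[-0.0074,-0.0268,0.015],0,0.025],[[-0.0074,-0.0268,0.015],0,0.025],[[-0.0074,-0.0268,0.015],0,0.025],[[0,0,0],0,0.025]]}}

```text
time: 31.98
tool_pos: [0.4792, 0.2015, 0.1975]
tool_rot: [179.5, -35.5, -15.5]
wrist_force: [-1.7, 0.1, -1.8]
finger_gap: 0.0382
finger_force: 19.6
```

```bash
cat > ext.py <<'E'
from h import *
import sys
from scipy.spatial.transform import Rotation as Ro
s=robot.get_state();t=s['tool_pos'];R=Ro.from_euler('xyz',s['tool_rot'],degrees=True).as_matrix();z=R[:,2];u=z[:2]/np.hypot(*z[:2])
shoot(sys.argv[1])
for n in("side","top"):
  d=np.load(f"{sys.argv[1]}_{n}.npz");P=d["P"].reshape(-1,3);h=cv2.cvtColor(d["im"],cv2.COLOR_BGR2HSV).reshape(-1,3)
  for nm,m in(("yel",(h[:,0]>15)&(h[:,0]<35)&(h[:,1]>140)),("all",h[:,0]>=0)):
    m=m&(np.hypot(P[:,0]-t[0],P[:,1]-t[1])<.08)&(abs((P[:,:2]-t[:2])@[-u[1],u[0]])<.018)&(P[:,2]<t[2]+.03)&(P[:,2]>t[2]-.05)&(P[:,2]>.012)
    if m.sum()>5: print(n,nm,m.sum(),((P[m][:,:2]-t[:2])@u*1000)[None].round() if 0 else np.percentile((P[m][:,:2]-t[:2])@u*1000,[1,50,99]).round(),np.percentile(P[m][:,2]-t[2],[1,99]).round(3))
E
python3 s.py;python3 ext.py j;  python3 way.py  "0.585 0.2225 0.10 5" "0.585 0.2225 0.050 4"
python3 -c "
import cv2,numpy as np
cv2.imwrite('pics/j.png',np.hstack([cv2.resize(cv2.imread(f'pics/j_{n}.png')[y:y+130,x:x+130],(400,400),interpolation=cv2.INTER_CUBIC) for n,x,y in(('side',180,210),('top',170,170))]))"
```

```text
31.98 [ 25.4   3.9 117.5 -39.5  37.3 158.5] [0.4792 0.2015 0.1975] [179.5 -35.5 -15.5] lean 35.5 az -16.3 y [-0.271 -0.962  0.007] f [-1.7  0.1 -1.8] 0.0382 19.607427692972124
side yel 46 [-33. -31. -27.] [-0.038 -0.023]
side all 52 [-33. -31. -22.] [-0.039 -0.023]
top yel 179 [-18.  13.  40.] [-0.018  0.025]
top all 203 [-18.  14.  52.] [-0.039  0.025]
0.585 0.2225 0.10 5 [ 0.004  -0.0102  0.0272] [ 22.  22. 111. -52.  27. 171.] [0.585 0.223 0.1  ] (np.float64(35.6), np.float64(-16.3), np.float64(0.006))
0.585 0.2225 0.050 4 [-0.0072 -0.0001  0.0102] [ 22.  27. 113. -65.  24. 179.] [0.585 0.223 0.05 ] (np.float64(35.6), np.float64(-16.3), np.float64(0.071))
```

View pics/j.png

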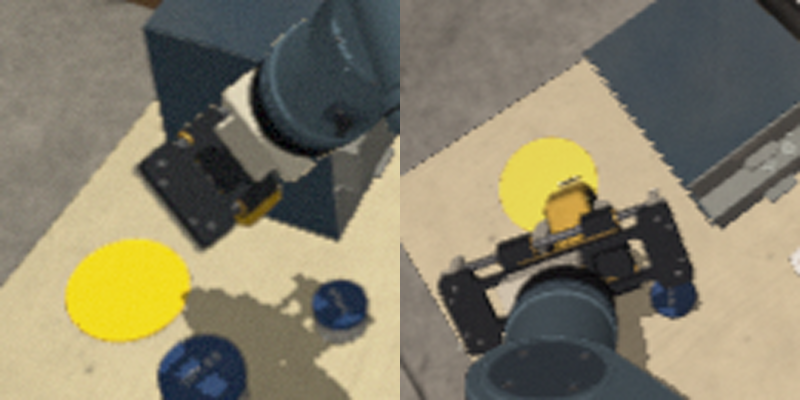

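The crop shows the tape hanging upright with its hook end away from the arm. It spans -32 to +40 mm about the TCP, so its origin is about at the TCP. Going over the yellow mat at (0.588, 0.2225).

```bash
python3 way.py  "0.588 0.2225 0.09 6" "0.588 0.2225 0.054 4"
```

```text
0.588 0.2225 0.09 6 [ 0.0028 -0.0086  0.0243] [ 22.  23. 112. -54.  26. 173.] [0.588 0.222 0.09 ] (np.float64(35.6), np.float64(-16.3), np.float64(0.006))
0.588 0.2225 0.054 4 [-0.0053 -0.0001  0.0074] [ 22.  27. 113. -63.  24. 179.] [0.588 0.222 0.054] (np.float64(35.6), np.float64(-16.3), np.float64(0.055))
```

{"op": "carry_out", "data": {"steps": [[[0.0028,-0.0086,0.0243],0,0.025],[[0.0028,-0.0086,0.0243],0,0.025],[[0.0028,-0.0086,0.0243],0,0.025],[[0.0028,-0.0086,0.0243],0,0.025],[[0.0028,-0.0086,0.0243],0,0.025],[[0.0028,-0.0086,0.0243],0,0.025],[[0,0,0],0,0.025]]}}

```text
time: 32.95
tool_pos: [0.5894, 0.221, 0.0913]
tool_rot: [179.7, -35.7, -15.8]
wrist_force: [-0.6, 0.4, -1.9]
finger_gap: 0.0384
finger_force: 19.6
```

{"op": "carry_out", "data": {"steps": [[[-0.0053,0,0.0074],0,0.025],[[-0.0053,0,0.0074],0,0.025],[[-0.0053,0,0.0074],0,0.025],[[-0.004,0,0.0055],0,0.025],[[0,0,0],0,0.025]]}}

```text
time: 33.58
tool_pos: [0.5917, 0.2216, 0.0628]
tool_rot: [179.6, -35.2, -15.6]
wrist_force: [-1.0, -0.1, -2.0]
finger_gap: 0.0388
finger_force: 19.6
```

```bash
python3 s.py 0.588 0.2225 0.048
```

```text
33.58 [ 21.6  25.7 112.1 -59.   24.4 178.5] [0.5917 0.2216 0.0628] [179.6 -35.2 -15.6] lean 35.2 az -16.2 y [-0.273 -0.962  0.005] f [-1.  -0.1 -2. ] 0.0388 19.606470772996545
shift in tool axes [-0.0116  0.0001  0.0099]
```

{"op": "carry_out", "data": {"steps": [[[-0.003,0,0.0028],-2,0.025],[[-0.003,0,0.0028],-2,0.025],[[-0.003,0,0.0025],-1.5,0.025],[[0,0,0],0,0.025]]}}

```text
time: 34.08
tool_pos: [0.5885, 0.2221, 0.0501]
tool_rot: [175.7, -34.9, -8.8]
wrist_force: [-1.1, -0.4, -1.7]
finger_gap: 0.0381
finger_force: 19.6
```

```bash
python3 s.py 0.588 0.2225 0.048
```

```text
34.08 [ 21.8  26.9 112.8 -62.5  23.6 177. ] [0.5885 0.2221 0.0501] [175.7 -34.9  -8.8] lean 35.1 az -16.3 y [-0.195 -0.979  0.061] f [-1.1 -0.4 -1.7] 0.0381 19.60541882144753
shift in tool axes [-0.0016 -0.0004  0.0014]
```

{"op": "carry_out", "data": {"steps": [[[-0.0006,0,0.0008],0,0.025],[[-0.0003,0,0.0004],0,0.025],[[-0.0003,0,0.0004],0,0.025],[[0,0,0],0,0.025]]}}

```text
time: 34.58
tool_pos: [0.5889, 0.2221, 0.0489]
tool_rot: [175.8, -34.9, -8.9]
wrist_force: [-0.3, -0.1, -2.0]
finger_gap: 0.0385
finger_force: 19.6
```

{"op": "carry_out", "data": {"steps": [[[-0.0006,0,0.0008],0,0.025],[[-0.0006,0,0.0008],0,0.025],[[0,0,0],0,0.025]]}}

```text
time: 34.95
tool_pos: [0.5892, 0.222, 0.0487]
tool_rot: [175.8, -35.1, -8.9]
wrist_force: [-7.9, -0.2, 11.2]
finger_gap: 0.0386
finger_force: 19.7
```

{"op": "carry_out", "data": {"steps": [[[-0.0006,0,0.0008],0,0.025],[[0,0,0],0,0.025]]}}

```text
time: 35.2
tool_pos: [0.5895, 0.2219, 0.0485]
tool_rot: [175.8, -35.2, -8.9]
wrist_force: [-9.1, -0.9, 16.2]
finger_gap: 0.038
finger_force: 19.8
```

{"op": "carry_out", "data": {"steps": [[[0,0,0],0,0.045],[[0,0,0],0,0.06],[[0,0,0],0,0.09],[[0,0,0],0,0.09],[[0,0,-0.02],0,0.09],[[0,0,-0.04],0,0.09],[[0,0,-0.04],0,0.09],[[0,0,-0.04],0,0.09]]}}

```text
time: 36.2
tool_pos: [0.5104, 0.2445, 0.1608]
tool_rot: [175.8, -34.9, -8.9]
wrist_force: [-0.1, 0.9, -0.2]
finger_gap: 0.0899
finger_force: 0.0
```

```bash
python3 s.py; python3 - <<'E'
from h import *
shoot("l")
for n in("side","top"):
  z=np.load(f"l_{n}.npz");P=z["P"];X,Y,Z=P[...,0],P[...,1],P[...,2]
  q=P[(np.hypot(X-.588,Y-.222)<.08)&(Z>.02)&(Z<.09)]
  b=cv2.minAreaRect((q[:,:2]*1000).astype(np.float32));print(n,len(q),np.round(b[0]),np.round(b[1]),round(b[2]),np.percentile(q[:,2],[50,98]).round(3))
  q=P[(np.hypot(X-.4735,Y-.2845)<.06)&(Z>.036)&(Z<.06)]
  if len(q)>9: b=cv2.minAreaRect((q[:,:2]*1000).astype(np.float32));print(n,len(q),np.round(b[0]),np.round(b[1]))
cv2.imwrite('pics/l.png',np.hstack([cv2.resize(cv2.imread(f'pics/l_{n}.png')[y:y+110,x:x+110],(400,400),interpolation=cv2.INTER_CUBIC) for n,x,y in(('side',180,230),('top',170,170))]))
E
```

```text
36.2 [ 28.7  12.3 113.6 -43.8  36.  161. ] [0.5104 0.2445 0.1608] [175.8 -34.9  -8.9] lean 35.1 az -16.3 y [-0.196 -0.979  0.061] f [-0.1  0.9 -0.2] 0.0899 0.0
side 11 [591. 220.] [70.  9.] 27 [0.03  0.066]
side 612 [473. 286.] [67. 68.]
top 295 [590. 215.] [39. 72.] 81 [0.065 0.071]
top 121 [468. 265.] [30. 67.]
```

View pics/l.png

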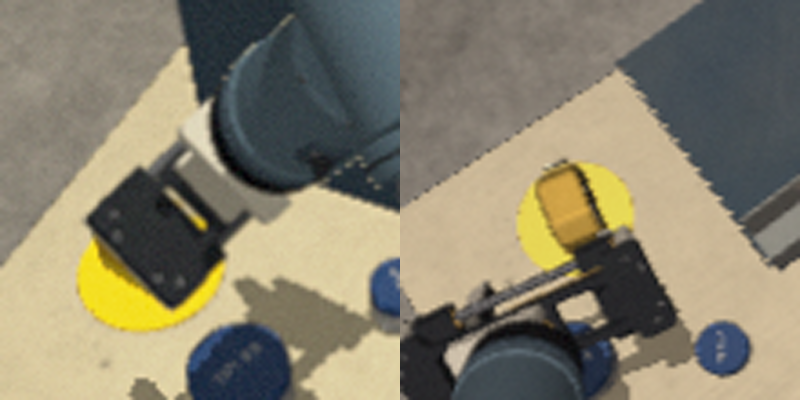

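The tape stands upright on the yellow mat, and the tin is at (0.473, 0.285). Next I work out the turn needed for the tin grip.

```bash
python3 - <<'E'
from feas import *
R0_=pose(35.1,-16.2,0)
for P in((.52,-.377,.0475),(.52,-.377,.07),(.5156,-.3613,.0475)):
    e,q=sol(P,R0_);print(P,round(e*1000,1),q.round(1))
for d in(0,6,10,12):
    e,q=sol((.4735,.285,.0445),pose(35.1,-16.2,1)*rz(d));print(d,round(e*1000,1),q.round(1))
E
date; stat -c %y h.py
```

```text
(0.52, -0.377, 0.0475) 0.0 [-58.4  25.4 116.4  66.2  25.  -10.7]
(0.52, -0.377, 0.07) 0.0 [-58.4  23.  115.6  60.1  26.5  -3.9]
(0.5156, -0.3613, 0.0475) 0.0 [-57.8  24.5 118.4  68.4  24.2 -12.6]
0 0.0 [ 36.   24.7 118.9 -65.9  29.8  19.3]
6 0.0 [ 36.   24.7 118.9 -65.9  29.8  25.3]
10 0.0 [ 36.   24.7 118.9 -65.9  29.8  29.3]
12 0.0 [ 36.   24.7 118.9 -65.9  29.8  31.3]
Mon Nov 30 08:17:55 UTC 2026
2026-11-30 07:44:58.219399956 +0000
```

{"op": "carry_out", "data": {"steps": [[[0,0,-0.03],-10.6,0.093],[[0,0,-0.03],-10.6,0.093],[[0,0,0],-10.6,0.093],[[0,0,0],-10.6,0.093],[[0,0,0],-10.6,0.093],[[0,0,0],-10.6,0.093],[[0,0,0],-10.6,0.093],[[0,0,0],-10.6,0.093]]}}

```text
time: 37.3
tool_pos: [0.4784, 0.2536, 0.2079]
tool_rot: [144.9, 0.8, 74.7]
wrist_force: [0.0, 0.1, -0.4]
finger_gap: 0.0928
finger_force: 0.0
```

{"op": "carry_out", "data": {"steps": [[[0,0,0],-10.26,0.093],[[0,0,0],-10.26,0.093],[[0,0,0],-10.26,0.093],[[0,0,0],-10.26,0.093],[[0,0,0],-10.26,0.093],[[0,0,0],-10.26,0.093],[[0,0,0],-10.26,0.093],[[0,0,0],-10.26,0.093]]}}

```text
time: 38.3
tool_pos: [0.4784, 0.2536, 0.2079]
tool_rot: [175.4, 34.8, 155.6]
wrist_force: [0.2, 0.2, 0.7]
finger_gap: 0.0931
finger_force: 0.0
```

```bash
python3 s.py; python3 way.py "0.411 0.303 0.133 6" "0.4733 0.285 0.045 6"
```

```text
38.3 [ 32.1   6.9 112.2 -39.1  43.  -10. ] [0.4784 0.2536 0.2079] [175.4  34.8 155.6] lean 35.1 az -16.4 y [0.37  0.926 0.066] f [0.2 0.2 0.7] 0.0931 0.0
0.411 0.303 0.133 6 [0.0183 0.0026 0.0027] [ 43.  13. 118. -49.  41.  12.] [0.411 0.303 0.133] (np.float64(35.1), np.float64(-16.4), np.float64(0.066))
0.4733 0.285 0.045 6 [-0.0004  0.0001  0.0182] [ 36.  25. 119. -66.  30.  26.] [0.473 0.285 0.045] (np.float64(35.1), np.float64(-16.4), np.float64(0.066))
```

{"op": "carry_out", "data": {"steps": [[[0.0183,0.0026,0.0027],0,0.093],[[0.0183,0.0026,0.0027],0,0.093],[[0.0183,0.0026,0.0027],0,0.093],[[0.0183,0.0026,0.0027],0,0.093],[[0.0183,0.0026,0.0027],0,0.093],[[0.0183,0.0026,0.0027],0,0.093],[[0,0,0],0,0.093]]}}

```text
time: 39.17
tool_pos: [0.4104, 0.3035, 0.1324]
tool_rot: [175.3, 34.8, 155.3]
wrist_force: [0.2, 0.1, 1.0]
finger_gap: 0.0929
finger_force: 0.0
```

```bash
python3 s.py 0.4733 0.285 0.045
```

```text
39.17 [ 43.5  13.4 117.5 -49.1  41.1  12.5] [0.4104 0.3035 0.1324] [175.3  34.8 155.3] lean 35.1 az -16.4 y [0.373 0.925 0.068] f [0.2 0.1 1. ] 0.0929 0.0
shift in tool axes [-0.0035  0.0005  0.1092]
```

{"op": "carry_out", "data": {"steps": [[[-0.0005,0,0.018],0,0.093],[[-0.0005,0,0.018],0,0.093],[[-0.0005,0,0.018],0,0.093],[[-0.0005,0,0.018],0,0.093],[[-0.0005,0,0.018],0,0.093],[[-0.0005,0,0.018],0,0.093],[[0,0,0],0,0.093]]}}

```text
time: 40.05
tool_pos: [0.4739, 0.284, 0.0463]
tool_rot: [175.2, 34.8, 155.1]
wrist_force: [-0.3, 0.2, -0.1]
finger_gap: 0.0928
finger_force: 0.0
```

{"op": "carry_out", "data": {"steps": [[[0,0,0],0,0.075],[[0,0,0],0,0.06],[[0,0,0],0,0.05],[[0,0,0],0,0.05],[[0,0,0],0,0.05]], "newtons": 12}}

```text
time: 40.67
tool_pos: [0.4731, 0.2856, 0.0482]
tool_rot: [175.0, 34.9, 155.1]
wrist_force: [-1.3, -0.3, 4.0]
finger_gap: 0.066
finger_force: 11.8
```

```bash
python3 s.py; python3 way.py "0.4733 0.285 0.10 4" "0.38 0.22 0.26 6" "0.42 0.05 0.30 7" "0.40 -0.20 0.28 8" "0.43 -0.351 0.172 6"
```

```text
40.67 [ 36.1  24.2 118.7 -65.2  30.1  25.6] [0.4731 0.2856 0.0482] [175.   34.9 155.1] lean 35.2 az -16.2 y [0.374 0.925 0.072] f [-1.3 -0.3  4. ] 0.066 11.804446840833407
0.4733 0.285 0.10 4 [-0.0075  0.0008 -0.0105] [ 36.  18. 117. -54.  34.  13.] [0.473 0.285 0.1  ] (np.float64(35.2), np.float64(-16.2), np.float64(0.072))
0.38 0.22 0.26 6 [-0.0074 -0.0139 -0.0287] [ 36.  -7. 118. -36.  52. -12.] [0.38 0.22 0.26] (np.float64(35.2), np.float64(-16.2), np.float64(0.072))
0.42 0.05 0.30 7 [-0.0159 -0.0199  0.0024] [ -1. -20. 121. -12.  45. -62.] [0.42 0.05 0.3 ] (np.float64(35.2), np.float64(-16.2), np.float64(0.072))
0.40 -0.20 0.28 8 [-0.0075 -0.03    0.0057] [ -61.  -19.  123.   30.   53. -141.] [ 0.4  -0.2   0.28] (np.float64(35.2), np.float64(-16.2), np.float64(0.072))
0.43 -0.351 0.172 6 [-0.0021 -0.0227  0.0215] [ -68.    5.  120.   45.   40. -166.] [ 0.43  -0.351  0.172] (np.float64(35.2), np.float64(-16.2), np.float64(0.072))
```

{"op": "carry_out", "data": {"steps": [[[-0.005,0.0005,-0.007],0,0.05],[[-0.009,0.001,-0.0115],0,0.05],[[-0.009,0.001,-0.0115],0,0.05],[[-0.0074,0.0008,-0.012],0,0.05],[[0,0,0],0,0.05]], "newtons": 15}}

```text
time: 41.3
tool_pos: [0.474, 0.2852, 0.1005]
tool_rot: [174.9, 34.9, 155.0]
wrist_force: [0.4, 0.4, -1.4]
finger_gap: 0.0656
finger_force: 14.7
```

```bash
python3 s.py;  python3 way.py "0.38 0.22 0.26 6" "0.42 0.05 0.30 7" "0.40 -0.20 0.28 8"
```

```text
41.3 [ 36.   18.4 116.6 -54.3  34.   12.6] [0.474  0.2852 0.1005] [174.9  34.9 155. ] lean 35.2 az -16.1 y [0.374 0.925 0.073] f [ 0.4  0.4 -1.4] 0.0656 14.738583613943774
0.38 0.22 0.26 6 [-0.0073 -0.014  -0.0287] [ 36.  -7. 118. -36.  52. -12.] [0.38 0.22 0.26] (np.float64(35.2), np.float64(-16.1), np.float64(0.073))
0.42 0.05 0.30 7 [-0.0159 -0.0199  0.0024] [ -1. -20. 121. -12.  45. -62.] [0.42 0.05 0.3 ] (np.float64(35.2), np.float64(-16.1), np.float64(0.073))
0.40 -0.20 0.28 8 [-0.0075 -0.03    0.0057] [ -61.  -19.  123.   31.   53. -141.] [ 0.4  -0.2   0.28] (np.float64(35.2), np.float64(-16.1), np.float64(0.073))
```

{"op": "carry_out", "data": {"steps": [[[-0.0073,-0.014,-0.0287],0,0.05],[[-0.0073,-0.014,-0.0287],0,0.05],[[-0.0073,-0.014,-0.0287],0,0.05],[[-0.0073,-0.014,-0.0287],0,0.05],[[-0.0073,-0.014,-0.0287],0,0.05],[[-0.0073,-0.014,-0.0287],0,0.05]]}}

```text
time: 42.05
tool_pos: [0.3787, 0.2189, 0.2593]
tool_rot: [175.1, 34.8, 155.1]
wrist_force: [0.6, 0.8, -0.9]
finger_gap: 0.0659
finger_force: 14.7
```

{"op": "carry_out", "data": {"steps": [[[-0.0159,-0.0199,0.0024],0,0.05],[[-0.0159,-0.0199,0.0024],0,0.05],[[-0.0159,-0.0199,0.0024],0,0.05],[[-0.0159,-0.0199,0.0024],0,0.05],[[-0.0159,-0.0199,0.0024],0,0.05],[[-0.0159,-0.0199,0.0024],0,0.05],[[-0.0159,-0.0199,0.0024],0,0.05]]}}

```text
time: 42.92
tool_pos: [0.4191, 0.0488, 0.2985]
tool_rot: [175.1, 34.8, 155.1]
wrist_force: [-0.0, 0.9, -1.2]
finger_gap: 0.0654
finger_force: 14.7
```

{"op": "carry_out", "data": {"steps": [[[-0.0075,-0.03,0.0057],0,0.05],[[-0.0075,-0.03,0.0057],0,0.05],[[-0.0075,-0.03,0.0057],0,0.05],[[-0.0075,-0.03,0.0057],0,0.05],[[-0.0075,-0.03,0.0057],0,0.05],[[-0.0075,-0.03,0.0057],0,0.05],[[-0.0075,-0.03,0.0057],0,0.05],[[-0.0075,-0.03,0.0057],0,0.05]]}}

```text
time: 43.92
tool_pos: [0.3988, -0.2011, 0.2782]
tool_rot: [175.0, 34.7, 155.0]
wrist_force: [0.3, 0.1, -0.6]
finger_gap: 0.0659
finger_force: 14.7
```

```bash
python3 s.py;  python3 way.py "0.435 -0.353 0.182 6" "0.518 -0.377 0.065 6" "0.518 -0.377 0.051 4"; python3 - <<'E'
from h import *
shoot("n")
cv2.imwrite('pics/n.png',np.hstack([cv2.resize(cv2.imread(f'pics/n_{n}.png')[y:y+150,x:x+150],(400,400),interpolation=cv2.INTER_CUBIC) for n,x,y in(('side',300,70),('side',170,220))]))
z=np.load("n_top.npz")["P"]
for n in("side","top"):
  P=np.load(f"n_{n}.npz")["P"];X,Y,Z=P[...,0],P[...,1],P[...,2]
  q=P[(np.hypot(X-.588,Y-.222)<.08)&(Z>.02)&(Z<.09)]
  b=cv2.minAreaRect((q[:,:2]*1000).astype(np.float32));print(n,len(q),np.round(b[0]),np.round(b[1]),round(b[2]),np.percentile(q[:,2],98).round(3))
E
```

```text
43.92 [ -61.1  -18.5  123.1   30.4   53.2 -141.3] [ 0.3988 -0.2011  0.2782] [175.   34.7 155. ] lean 35.0 az -16.2 y [0.376 0.924 0.072] f [ 0.3  0.1 -0.6] 0.0659 14.74105385466828
0.435 -0.353 0.182 6 [-0.0042 -0.0223  0.0205] [ -68.    5.  119.   43.   41. -163.] [ 0.435 -0.353  0.182] (np.float64(35.0), np.float64(-16.2), np.float64(0.072))
0.518 -0.377 0.065 6 [-0.0006  0.0001  0.0242] [ -59.   23.  116.   61.   26. -178.] [ 0.518 -0.377  0.065] (np.float64(35.0), np.float64(-16.2), np.float64(0.072))
0.518 -0.377 0.051 4 [ 0.0021 -0.0002  0.0029] [ -59.   25.  116.   65.   25. -179.] [ 0.518 -0.377  0.051] (np.float64(35.0), np.float64(-16.2), np.float64(0.109))
side 547 [587. 218.] [41. 71.] 81 0.069
top 310 [590. 215.] [39. 72.] 80 0.072
```

View pics/n.png

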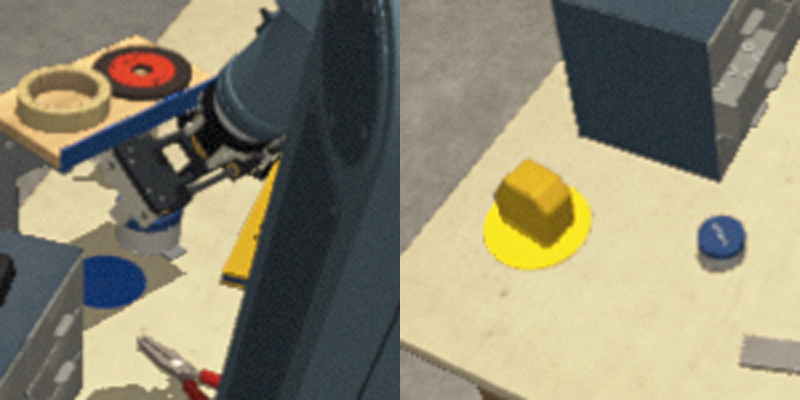

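The tape is well placed, its origin about 7 mm from the mat centre. The tin is held upright in front of the shelf, so it goes in along the tool axis.

{"op": "carry_out", "data": {"steps": [[[-0.0042,-0.0223,0.0205],0,0.05],[[-0.0042,-0.0223,0.0205],0,0.05],[[-0.0042,-0.0223,0.0205],0,0.05],[[-0.0042,-0.0223,0.0205],0,0.05],[[-0.0042,-0.0223,0.0205],0,0.05],[[-0.0042,-0.0223,0.0205],0,0.05],[[0,0,0],0,0.05]]}}

```text
time: 44.9
tool_pos: [0.4363, -0.3521, 0.1818]
tool_rot: [174.9, 34.6, 155.0]
wrist_force: [-0.5, -1.0, -1.8]
finger_gap: 0.0656
finger_force: 14.7
```

```bash
python3 s.py;  python3 way.py "0.520 -0.377 0.068 6"
```

```text
44.9 [ -67.3    5.2  118.6   42.9   41.1 -163.2] [ 0.4363 -0.3521  0.1818] [174.9  34.6 155. ] lean 35.0 az -16.0 y [0.375 0.924 0.074] f [-0.5 -1.  -1.8] 0.0656 14.737371434021043
0.520 -0.377 0.068 6 [-0.0011 -0.      0.0239] [ -58.   23.  116.   60.   26. -177.] [ 0.52  -0.377  0.068] (np.float64(35.0), np.float64(-16.0), np.float64(0.074))
```

{"op": "carry_out", "data": {"steps": [[[-0.0011,0,0.0239],0,0.05],[[-0.0011,0,0.0239],0,0.05],[[-0.0011,0,0.0239],0,0.05],[[-0.0011,0,0.0239],0,0.05],[[-0.0011,0,0.0239],0,0.05],[[-0.0011,0,0.0239],0,0.05],[[0,0,0],0,0.05]]}}

```text
time: 45.78
tool_pos: [0.521, -0.3755, 0.0694]
tool_rot: [174.9, 34.7, 155.1]
wrist_force: [0.1, -0.6, -1.6]
finger_gap: 0.0658
finger_force: 14.7
```

```bash
python3 s.py 0.520 -0.377 0.055
```

```text
45.77 [ -58.3   23.   115.5   60.    26.5 -176.5] [ 0.521  -0.3755  0.0694] [174.9  34.7 155.1] lean 35.0 az -15.9 y [0.373 0.925 0.073] f [ 0.1 -0.6 -1.6] 0.0658 14.73805470057414
shift in tool axes [ 0.0084 -0.0028  0.0115]
```

{"op": "carry_out", "data": {"steps": [[[0.0028,-0.0005,0.0038],1,0.05],[[0.0028,-0.0005,0.0038],1,0.05],[[0.0028,-0.0005,0.0038],1,0.05],[[0.0008,0,0.001],0.5,0.05],[[0,0,0],0,0.05]]}}

```text
time: 46.4
tool_pos: [0.52, -0.3779, 0.0548]
tool_rot: [172.6, 34.5, 150.9]
wrist_force: [-0.7, -0.4, -1.5]
finger_gap: 0.0656
finger_force: 14.7
```

{"op": "carry_out", "data": {"steps": [[[0.0008,0,0.0011],0,0.05],[[0.0005,0,0.0007],0,0.05],[[0,0,0],0,0.05]]}}

```text
time: 46.78
tool_pos: [0.5203, -0.3776, 0.0526]
tool_rot: [172.6, 34.5, 150.9]
wrist_force: [-0.0, -0.7, -1.5]
finger_gap: 0.0657
finger_force: 14.7
```

```bash
python3 s.py 0.520 -0.377 0.051
```

```text
46.77 [ -58.4   24.9  116.2   64.9   25.3 -178.5] [ 0.5203 -0.3776  0.0526] [172.6  34.5 150.9] lean 35.2 az -16.2 y [0.419 0.902 0.106] f [-0.  -0.7 -1.5] 0.0657 14.739841569971759
shift in tool axes [0.0013 0.0002 0.0011]
```

{"op": "carry_out", "data": {"steps": [[[0.0006,0,0.0008],0,0.05],[[0.0004,0,0.0006],0,0.05],[[0,0,0],0,0.05]]}}

```text
time: 47.15
tool_pos: [0.5209, -0.3778, 0.0521]
tool_rot: [172.6, 34.5, 150.9]
wrist_force: [-1.3, 1.5, 4.4]
finger_gap: 0.0656
finger_force: 14.9
```

{"op": "carry_out", "data": {"steps": [[[0.0006,0,0.0008],0,0.05],[[0,0,0],0,0.05]]}}

```text
time: 47.4
tool_pos: [0.5213, -0.3778, 0.0519]
tool_rot: [172.7, 34.5, 150.9]
wrist_force: [-3.6, 2.3, 9.5]
finger_gap: 0.0655
finger_force: 14.9
```

In contact with the mat. Release and withdraw along the tool axis.

{"op": "carry_out", "data": {"steps": [[[0,0,0],0,0.07],[[0,0,0],0,0.08],[[0,0,0],0,0.093],[[0,0,0],0,0.093],[[0,0,-0.015],0,0.093],[[0,0,-0.03],0,0.093],[[0,0,-0.03],0,0.093],[[0,0,-0.03],0,0.093]]}}

```text
time: 48.4
tool_pos: [0.4623, -0.3604, 0.1373]
tool_rot: [172.6, 34.3, 150.9]
wrist_force: [0.3, -0.4, 0.3]
finger_gap: 0.0929
finger_force: 0.0
```

{"op": "carry_out", "data": {"steps": [[[0,0,-0.03],0,0.093],[[0,0,-0.03],0,0.093],[[0,0.0,-0.03],0,0.093],[[0,0,0],0,0.093]]}}

```text
time: 48.9
tool_pos: [0.413, -0.3472, 0.2123]
tool_rot: [172.8, 34.5, 150.9]
wrist_force: [-0.2, -0.7, 0.5]
finger_gap: 0.0932
finger_force: 0.0
```

```bash
python3 s.py; python3 - <<'E'
from h import *
shoot("p")
P=np.load("p_side.npz")["P"];X,Y,Z=P[...,0],P[...,1],P[...,2]
q=P[(np.hypot(X-.52,Y+.377)<.06)&(Z>.04)&(Z<.06)];print(len(q))
if len(q)>9:
  c,r=cv2.minEnclosingCircle((q[:,:2]*1000).astype(np.float32));print(np.round(c),round(r),np.percentile(q[:,2],[5,50,95]).round(3))
q=P[(np.hypot(X-.588,Y-.222)<.08)&(Z>.02)&(Z<.09)];b=cv2.minAreaRect((q[:,:2]*1000).astype(np.float32));print(b)
cv2.imwrite('pics/p.png',cv2.resize(cv2.imread('pics/p_side.png')[100:330,180:420],(626,600),interpolation=cv2.INTER_CUBIC))
E
```

```text
48.9 [ -70.4    0.4  118.6   40.3   46.1 -158.4] [ 0.413  -0.3472  0.2123] [172.8  34.5 150.9] lean 35.2 az -16.6 y [0.42  0.902 0.103] f [-0.2 -0.7  0.5] 0.0932 0.0
216
[ 521. -374.] 36 [0.042 0.047 0.05 ]
((587.560302734375, 219.1796875), (38.7027587890625, 71.78447723388672), 80.76924896240234)
```

View pics/p.png

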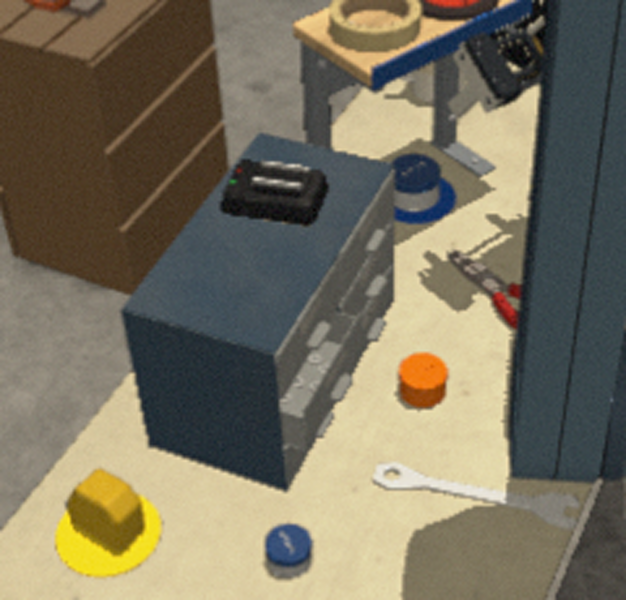

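The tin stands level on the blue mat, at crop (415,180), about 3 mm off centre. The tape measure stands on the yellow mat at (105,510), the gripper is clear of everything and the pliers lie where they were. Handing in.

```bash
python3 -c "
from workcell import robot
print(robot.job_done())"
```

```text
the job is handed in; nothing more can be done
None
```

I swapped them and handed the job in at about 49 s: the tape measure stands upright on the yellow mat (about 7 mm off centre by camera), the tin stands level on the blue mat under the shelf (about 3 mm off), and the pliers look unmoved; the hand-in returned no verdict.

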